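# Stack the groover on its spindle

## Robot

A 7-joint arm with a two-finger parallel gripper is mounted at the origin on the work surface. World frame = base frame: x ahead of the robot, y to its left, z up, the work surface at z = 0. Lengths are in m, angles in rad, forces in N, time in s.
With the tool pointing down it reaches from about 0.4 to 0.875 m from the base axis. Payload 19.3 kg.
Tool frame: the origin (TCP) lies between the finger pads; the fingertips stand 17 mm ahead of it and the grasp point (between the pads) lies 2 mm behind it; x points along the fingers, y is the direction in which the jaws open and shut, and the axes are right-handed (so a half turn about x gives the same grasp; the last joint's range is limited). The gripper opens to 85 mm and grips with 20 to 120 N. Pads are 22 mm wide; open, the fingers measure 114 mm over their backs; the gripper's body (76 mm by 85 mm) begins 54 mm behind the grasp point. The pads swing forward as they close: fully open they stand 13 mm farther back than shut.
Start: joints at [-1.306, 0.521, -0.036, 1.599, 0.021, 1.021, -0.113], TCP at [0.205, 0.59, 0.248] pointing down, gripper open.
Joint ranges: [-2.91, 2.91], [-0.3, 2.13], [-1.5, 1.42], [0.17, 2.43], [-1.26, 4.41], [0.16, 1.93], [-2.52, 2.52]. Speed limits (rad/s): [1.89, 1.89, 2.39, 2.39, 3.01, 3.01, 3.01].

## Interface

Orientations are given as [roll, pitch, yaw] about the fixed x, y, z axes, in that order (R = Rz(yaw) Ry(pitch) Rx(roll)).
In Python, from workcell import bot gives the robot as it stands.
- The arm moves only by the shell command python3 -m creep 'ROWS' [FORCE]. ROWS is JSON, a list of rows, each an object of numbers: "wx", "wy", "wz": the turn, a rotation vector about the tool's x, y, z in degrees; "tx", "ty", "tz": the shift along the tool's x, y, z in m; "claw": the closure, from 0 (fully open) to 1 (shut). A call has 1 to 8 rows; each row is the pose to reach, as a shift and turn from the pose measured when the call began, along the tool's axes at that moment; what a row does not reach only later rows make up. A row lasts 1/10 s, in which the tool goes at most 50 mm and 8.59 degrees, less where a joint would pass 70% of its speed; a pose out of reach is approached as far as the arm can. A call with a gripper value outside its range is refused whole. The fingers move at their own pace and stop on an object; FORCE is the grip in N (left out, the last holds). Time passes only in rows, so rows that repeat a pose let the fingers close. It gives the time, the measured TCP pose, the force and the opening at its end, in the units of the state.
- bot.observe(): the state, without advancing time (a new reading comes with each control period).
- bot.grab_frame(name): name is "side" or "top"; returns the picture (480x640x3 uint8, blue, green, red); there is no depth.
- bot.get_calibration(name): a dict with "fx", "fy", "cx", "cy" (pixels), "R" (3x3) and "t" (3): a world point X has camera coordinates R X + t. Camera axes: x right, y down, z forward; pixel columns grow to the right and rows downward; lengths in m; the calibration is good to about 2 mm. A picture is of the moment at which its call begins. get_calibration takes no time and is no camera call.
- bot.job_done(): hands the job in, once; it reports no verdict.
The state is a dict: "clock": time; "qpos": joint angles; "qd": joint speeds; "joint_efforts": joint torques, N m; "position": TCP position; "tool_rot": TCP orientation; "force": force on the tool from outside, world axes, zero at the start; "moment": the same for the moment, N m; "grip_width": finger opening in m.
Only numpy, scipy, OpenCV 4.12 (cv2) and the standard library are available. Lean on these libraries where they do the work, as an engineer would, in place of code of your own. Each camera call takes 0.05 s, during which the arm holds its last target.

## Task

Set up the groover on the spindle in the stand, ready for clamping: first lift the air duster from its cradle, blow the foot of the spindle clean by holding the nozzle steady on it from a hand's breadth away (about 8 cm) for two seconds, and lay the duster back in its cradle. Then drop every spacer that is on the bench over the spindle, after them the grooving cutter, and last the small washer, each turned so that the flat of its bore meets the flat of the spindle and seated flat on the one below. Leave the other tools on the bench where they are.

Things in the scene. Friction and masses are not known exactly. Their poses are not given: they have to be found in the camera images.
- stand: fixed cast-iron setting stand: round foot 130 mm across, 16 to 24 mm high, pedestal 68 mm across to 40 mm high, steel shoulder 60 mm across to 48 mm high; on it an upright steel spindle (see seat) with one flat along its whole length. Origin: centre of the underside, on the bench; x points from the spindle's axis to the middle of its flat, z up along the spindle
- seat (a point): foot of the spindle: the point on its axis at the top of the shoulder, 48 mm above the bench, where the first spacer rests; axes as the stand's. The spindle: 28 mm in diameter, 86 mm tall (top 134 mm above the bench), its flat 7 mm from the axis, the top 6 mm tapering in by 3 mm; parts have about 1.5 mm of play around it and 7 degrees of turning play
- spacer1: steel spacer, ring 60 mm in outer diameter, 12 mm thick, 170 g, lying flat on the bench (may be absent); D-shaped through bore 31 mm in diameter with one flat 8.5 mm from its centre. Origin: centre of the underside; its x axis points from the bore's centre to the middle of the flat, z up along the bore
- spacer2: steel spacer, ring 60 mm in outer diameter, 12 mm thick, 170 g, lying flat on the bench (may be absent); D-shaped through bore 31 mm in diameter with one flat 8.5 mm from its centre. Origin: centre of the underside; its x axis points from the bore's centre to the middle of the flat, z up along the bore
- spacer3: steel spacer, ring 60 mm in outer diameter, 12 mm thick, 170 g, lying flat on the bench (may be absent); D-shaped through bore 31 mm in diameter with one flat 8.5 mm from its centre. Origin: centre of the underside; its x axis points from the bore's centre to the middle of the flat, z up along the bore
- spacer4: steel spacer, ring 60 mm in outer diameter, 12 mm thick, 170 g, lying flat on the bench (may be absent); D-shaped through bore 31 mm in diameter with one flat 8.5 mm from its centre. Origin: centre of the underside; its x axis points from the bore's centre to the middle of the flat, z up along the bore
- cutter: steel grooving cutter, 420 g, lying flat: round hub 54 mm across and 24 mm high, around it, 3 to 9 mm above the underside, a toothed disc 108 mm across; take it by the hub above the disc. D-shaped through bore 31 mm in diameter with one flat 8.5 mm from its centre. Origin: centre of the underside; its x axis points from the bore's centre to the middle of the flat, z up along the bore
- washer: steel top washer, ring 48 mm in outer diameter, 10 mm thick, 100 g, lying flat on the bench; D-shaped through bore 31 mm in diameter with one flat 8.5 mm from its centre. Origin: centre of the underside; its x axis points from the bore's centre to the middle of the flat, z up along the bore
- duster: cordless air duster, about 380 g, blowing whenever it is out of its cradle: barrel with rounded edges 150 mm long (x), 44 mm wide (y), 48 mm high (z), a thin nozzle on its front. Origin: middle of the barrel (near the centre of mass); x forward along the nozzle, z up as it lies in the cradle. It reaches 90 mm behind the origin, and 165 mm ahead to the nozzle's tip
- nozzle (a point): tip of the duster's nozzle, 165 mm ahead of the duster's origin; x is the direction of the air jet, axes as the duster's
- cradle: fixed plywood cradle for the duster: base 170 x 90 x 10 mm, two saddles 20 mm wide, 55 mm either side of the middle, that carry the barrel 30 mm above the bench between lugs (49 mm apart, flared at the top, up to 52 mm high, 75 mm over the outsides); the 90 mm between the saddles is free for fingers. Origin: centre of the underside, on the bench; x along the barrel towards the nozzle
- cradle_home (a point): where the duster's origin lies when it is home in the cradle (give or take 6 mm along x): 54 mm above the middle of the cradle; axes as the cradle's
- mallet: bystander: wooden mallet lying on the bench, head 110 mm long, handle 210 mm; origin under the head
- block_plane: bystander: bronze block plane, 155 x 50 x 40 mm; origin under its middle
- palm_plane1: bystander: small bronze egg-shaped palm plane, 100 mm long, 36 mm high; origin under the egg
- palm_plane2: bystander: a smaller bronze palm plane, 85 mm long, 30 mm high; origin under the egg
- chisel: bystander: bench chisel with a wooden handle, 240 mm long, 27 mm high; origin near the middle, on the bench
- marking_gauge: bystander: wooden marking gauge, stem 200 mm long, head 62 x 54 mm; origin under the middle of the stem
Mind the look-alikes: they are no part of the job. There is more than one size of the cutter; the one meant has the size given above.

How it is judged:
On the way, in this order (a step that is already met when the one before it is completed fails the run):
1. blow the foot of the spindle clean: the duster's nozzle held steady on it for 1.5 s (x of seat in the frame of nozzle between 0.025 and 0.15 m and y of seat in the frame of nozzle between -0.025 and 0.025 m and z of seat in the frame of nozzle between -0.025 and 0.025 m and linear speed of duster below 0.04 m/s and distance between duster and cradle_home above 0.03 m), for 1.5 s.
2. the duster is back in its cradle (distance between duster and cradle_home below 0.015 m and angle between the x axis of duster and the x axis of cradle, either way round below 0.15 rad), for 0.3 s.
3. all the spacers present are seated on the spindle (horizontal distance between each of spacer1, spacer2, spacer3, spacer4 and seat below 0.005 m and angle between the x axis of each of spacer1, spacer2, spacer3, spacer4 and the x axis of stand, either way round below 0.17 rad and angle between each of spacer1, spacer2, spacer3, spacer4's own z axis and vertical below 0.08 rad and z of spacer1 in the frame of seat between -0.003 and 0.039 m and z of spacer2 in the frame of seat between -0.003 and 0.039 m and z of spacer3 in the frame of seat between -0.003 and 0.039 m and z of spacer4 in the frame of seat between -0.003 and 0.039 m and z of any of spacer1, spacer2, spacer3, spacer4 in the frame of seat below 0.003 m), for 0.3 s.
4. the grooving cutter is seated on the spacers (horizontal distance between cutter and seat below 0.005 m and angle between the x axis of cutter and the x axis of stand, either way round below 0.17 rad and angle between cutter's own z axis and vertical below 0.08 rad and z of cutter in the frame of seat between -0.003 and 0.0515 m and (z of cutter in the frame of spacer1 between 0.009 and 0.015 m or z of cutter in the frame of spacer2 between 0.009 and 0.015 m or z of cutter in the frame of spacer3 between 0.009 and 0.015 m or z of cutter in the frame of spacer4 between 0.009 and 0.015 m)), for 0.3 s.
5. the washer is seated on the cutter (horizontal distance between washer and seat below 0.005 m and angle between the x axis of washer and the x axis of stand, either way round below 0.17 rad and angle between washer's own z axis and vertical below 0.08 rad and z of washer in the frame of seat above -0.003 m and z of washer in the frame of cutter between 0.021 and 0.027 m), for 0.3 s.
At the end, for the whole second after the job is handed in: Spacers present, cutter and washer are piled on the spindle in that order: 5 mm of its axis, level in 0.08 rad, flats matching in 0.17 rad, resting on each other (3 mm). Duster in its cradle (15 mm, 0.15 rad). Before: nozzle held 1.5 s on the foot, 25-150 mm ahead, 25 mm off its line at most (all of step 2 and all of step 3 and all of step 4 and all of step 5 and linear speed of each of washer, duster below 0.02 m/s); the robot touches nothing.
It fails at once if a bystanding tool is pushed more than 5 cm from its place (distance of any of mallet, block_plane, palm_plane1, palm_plane2, chisel, marking_gauge from where it was at the start of the episode above 0.05 m).
Of spacer1, spacer2, spacer3, spacer4 only 2 to 4 are there at a start; the rules pass over those that are not, and their reading is None.
At some moment in a run one of spacer1, spacer2, spacer3, spacer4, cutter, washer may be knocked a few centimetres aside while the robot is not near it.
It also fails if it takes over 210 s, if anything falls off the work surface, if the arm or the gripper's body presses on something with over 40 N, if the wrist force passes 120 N, or if a joint passes its speed limit or range.

## Working session

There is one attempt and no reset: what is moved stays moved. The work goes in short steps, Python scripts to look and compute and a shell command to move; the robot and the scene stay as the last step left them, time stands still between calls to the robot, and variables do not carry over. Pictures are saved under pics/ and viewed, and the job is handed in when it is done.

```bash
ls; mkdir -p pics; python3 - <<'E'
from workcell import bot
import cv2
for n in ("top","side"):
    cv2.imwrite(f"pics/{n}0.png",bot.grab_frame(n)); c=bot.get_calibration(n); print(n,c)
print(bot.observe())
E
```

```text
pics
top {'fx': 555.8765208277086, 'fy': 555.8765208277086, 'cx': 330.68370168410405, 'cy': 232.10953595188943, 'R': array([[ 0.01218236, -0.99990353,  0.00667235],
       [-0.99198102, -0.01292479, -0.12572436],
       [ 0.12579847, -0.00508722, -0.99204277]]), 't': array([-0.01487441,  0.48280475,  1.42716001])}
side {'fx': 451.5626476451133, 'fy': 451.5626476451133, 'cx': 318.56477342527444, 'cy': 234.69189600748436, 'R': array([[ 0.98702555, -0.16027379,  0.00963731],
       [-0.098918  , -0.65425796, -0.74977447],
       [ 0.12647449,  0.73909325, -0.66162328]]), 't': array([-0.4797803 ,  0.09047818,  1.03671316])}
{'clock': 0.1, 'qpos': array([-1.30617935,  0.52195893, -0.03632741,  1.59991081,  0.0211842 ,
        1.02108026, -0.11281105]), 'qd': array([ 0.00048232, -0.0023465 , -0.00111907, -0.00203403, -0.00060266,
       -0.00091913, -0.00129055]), 'joint_efforts': array([ 4.90279650e-03, -9.28485131e+01,  1.98547840e+00, -3.70529938e+01,
        1.83544244e-02,  5.44884300e-03, -4.47652872e-05]), 'position': array([0.20531192, 0.59003952, 0.24779484]), 'tool_rot': array([-1.51662856,  1.5698232 , -1.85147658]), 'force': array([ 0.01071265, -0.46475231, -0.1524107 ]), 'moment': array([-0.02437033, -0.0096513 ,  0.02312575]), 'grip_width': 0.08583747556463976}
```

View pics/top0.png

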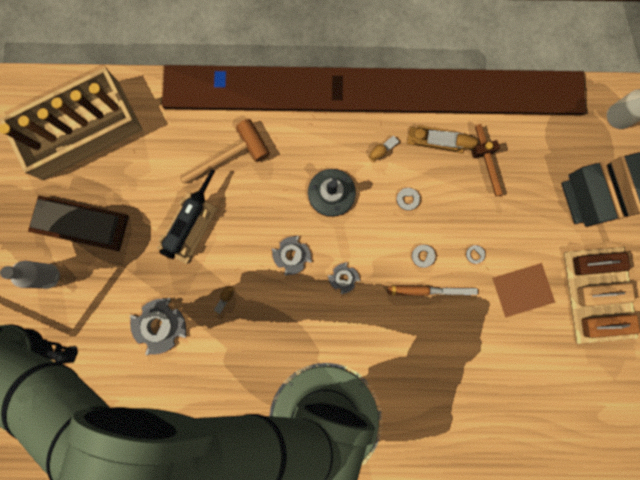

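View pics/side0.png

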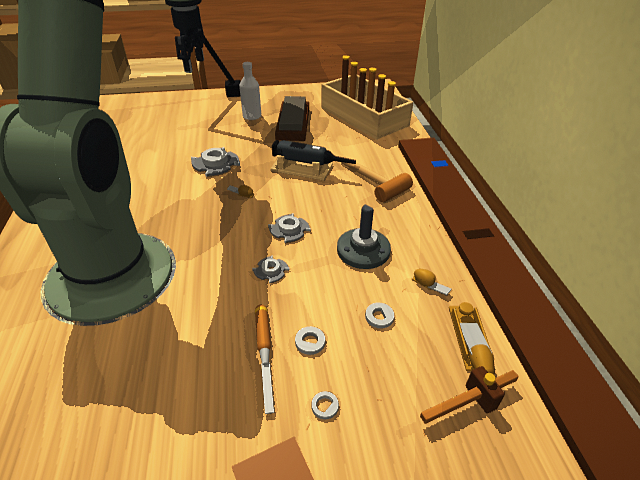

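```bash
cat > h.py <<'E'
import numpy as np, cv2
from scipy.spatial.transform import Rotation as Rot
from workcell import bot
C={n:bot.get_calibration(n) for n in("top","side")}
def ray(n,u,v):
    c=C[n];d=c["R"].T@np.array([(u-c["cx"])/c["fx"],(v-c["cy"])/c["fy"],1.]);return -c["R"].T@c["t"],d
def pt(n,u,v,z):
    o,d=ray(n,u,v);return o+d*(z-o[2])/d[2]
def px(n,X):
    c=C[n];p=c["R"]@np.array(X,float)+c["t"];return c["fx"]*p[0]/p[2]+c["cx"],c["fy"]*p[1]/p[2]+c["cy"]
def crop(img,u,v,w,k,fn):
    y0=max(0,v-w);x0=max(0,u-w);c=img[y0:v+w,x0:u+w];cv2.imwrite(fn,cv2.resize(c,None,fx=k,fy=k,interpolation=cv2.INTER_CUBIC))
def tri(a,b):
    o1,d1=ray("top",*a);o2,d2=ray("side",*b)
    s=np.linalg.lstsq(np.c_[d1,-d2],o2-o1,rcond=None)[0]
    p,q=o1+s[0]*d1,o2+s[1]*d2;return (p+q)/2,np.linalg.norm(p-q)
E
python3 - <<'E'
from h import *
t=cv2.imread("pics/top0.png")
for n,u,v in(("cA",292,256),("cB",344,278),("cC",158,326),("s1",407,199),("s2",424,255),("w",476,254),("stand",333,190),("dus",187,222)):
    print(n,pt("top",u,v,.012).round(3))
rows=[]
for a in ([(292,256),(344,278),(158,326)],[(407,199),(424,255),(476,254)]):
    rows.append(np.hstack([cv2.resize(t[v-32:v+32,u-32:u+32],(256,256),interpolation=cv2.INTER_CUBIC) for u,v in a]))
cv2.imwrite("pics/c1.png",np.vstack(rows))
cv2.imwrite("pics/c2.png",cv2.resize(t[140:280,140:400],None,fx=3,fy=3,interpolation=cv2.INTER_CUBIC))
E
```

```text
cA [0.42  0.092 0.012]
cB [ 0.364 -0.045  0.012]
cC [0.234 0.436 0.012]
s1 [ 0.577 -0.212  0.012]
s2 [ 0.427 -0.256  0.012]
w [ 0.432 -0.394  0.012]
stand [ 0.599 -0.014  0.012]
dus [0.507 0.373 0.012]
```

View pics/c1.png

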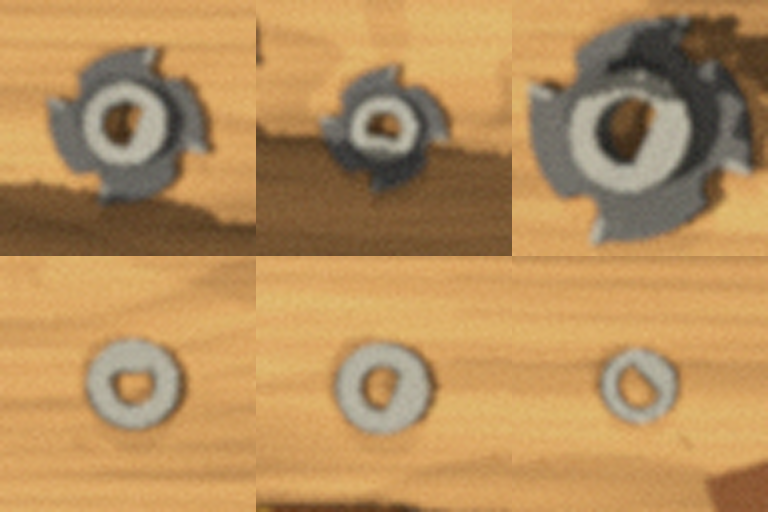

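View pics/c2.png

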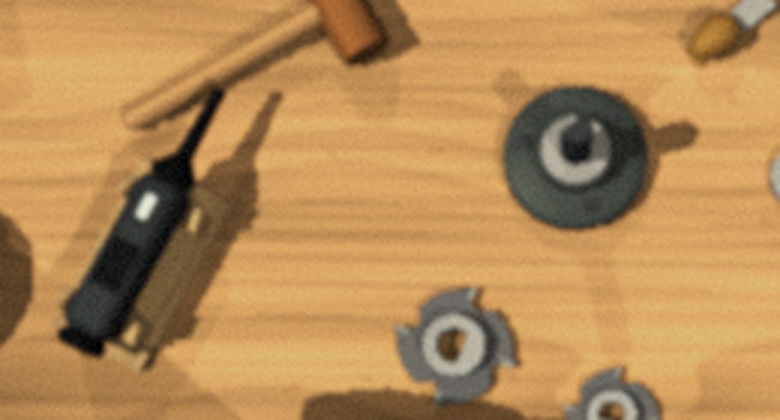

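```bash
cat >> h.py <<'E'
def avg(n,k=6):
    return np.mean([bot.grab_frame(n).astype(np.float32) for _ in range(k)],0)
def tile(img,pts,w,k,fn):
    cv2.imwrite(fn,np.hstack([cv2.resize(np.clip(img[v-w:v+w,u-w:u+w],0,255).astype(np.uint8),None,fx=k,fy=k,interpolation=cv2.INTER_LANCZOS4) for u,v in pts]))
E
python3 - <<'E'
from h import *
t=avg("top");s=avg("side")
np.save("t.npy",t);np.save("s.npy",s)
tile(t,[(407,199),(424,255),(476,254),(292,256)],16,6,"pics/d1.png")
tile(t,[(333,190)],24,14,"pics/d2.png")
tile(s,[(365,235)],45,8,"pics/d3.png")
tile(s,[(380,316),(311,341),(326,405),(290,228)],24,4,"pics/d4.png")
E
```

```text
(no output)
```

View pics/d1.png

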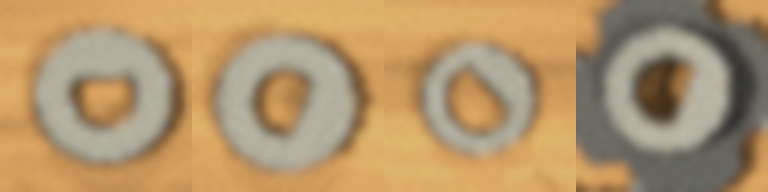

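View pics/d2.png

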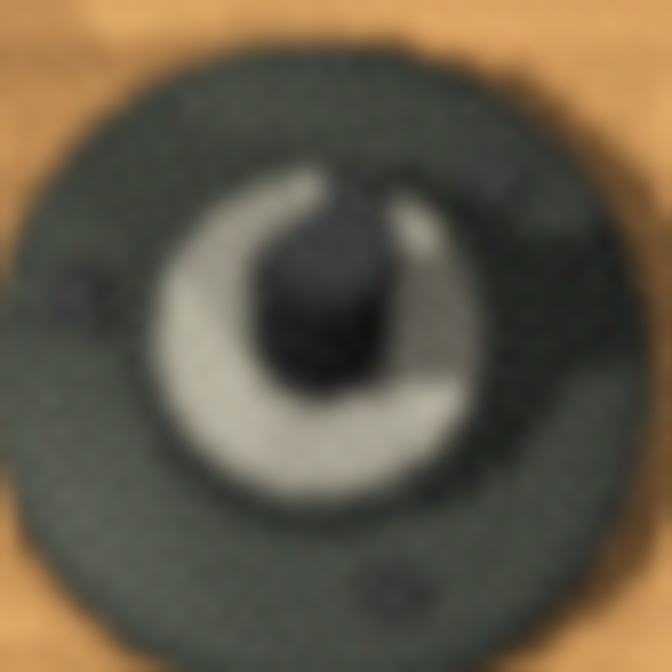

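View pics/d3.png

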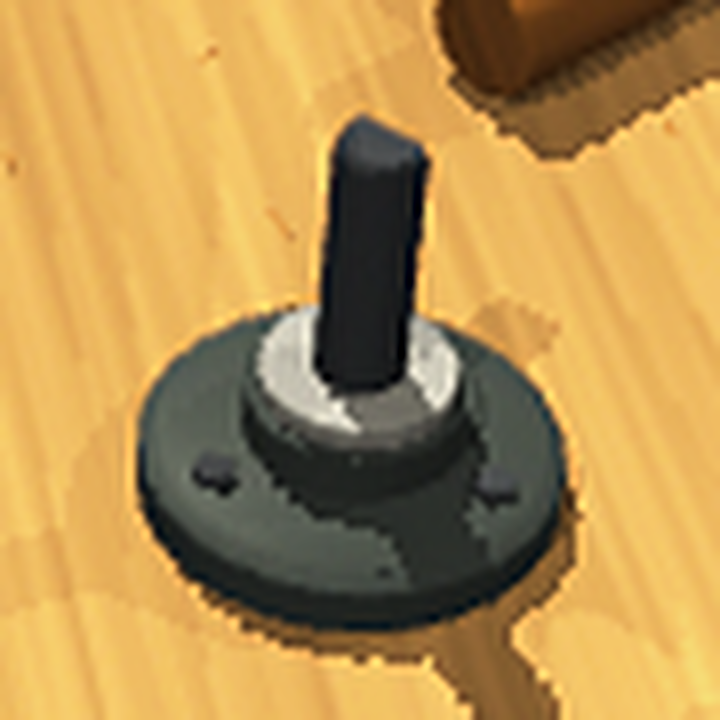

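View pics/d4.png

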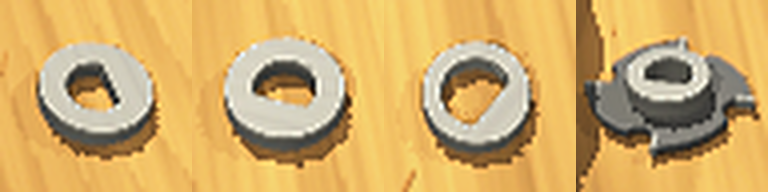

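```bash
python3 - <<'E'
from h import *
s=np.load("s.npy");t=np.load("t.npy")
for i,(u,v) in enumerate([(380,316),(311,341),(326,405),(290,226)]):
    pass
def grid(img,pts,w,k,fn):
    L=[]
    for u,v in pts:
        c=cv2.resize(np.clip(img[v-w:v+w,u-w:u+w],0,255).astype(np.uint8),None,fx=k,fy=k,interpolation=cv2.INTER_CUBIC)
        for a in range(0,2*w,5):
            cv2.putText(c,str(u-w+a),(a*k,8),0,.3,(255,0,0));cv2.putText(c,str(v-w+a),(0,a*k+8),0,.3,(255,0,0))
            cv2.line(c,(int((a+.5)*k),0),(int((a+.5)*k),c.shape[0]),(255,0,0),1) if a%5==0 else 0
            cv2.line(c,(0,int((a+.5)*k)),(c.shape[1],int((a+.5)*k)),(255,0,0),1)
        L.append(c)
    h=len(L)//2
    cv2.imwrite(fn,np.vstack([np.hstack(L[:h]),np.hstack(L[h:])]) if h else L[0])
grid(s,[(380,316),(311,341),(326,405),(290,226)],15,13,"pics/g1.png")
grid(t,[(407,199),(424,255),(476,254),(292,256)],15,13,"pics/g2.png")
grid(s,[(365,224)],22,26 if 0 else 13,"pics/g3.png")
E
```

```text
(no output)
```

View pics/g1.png

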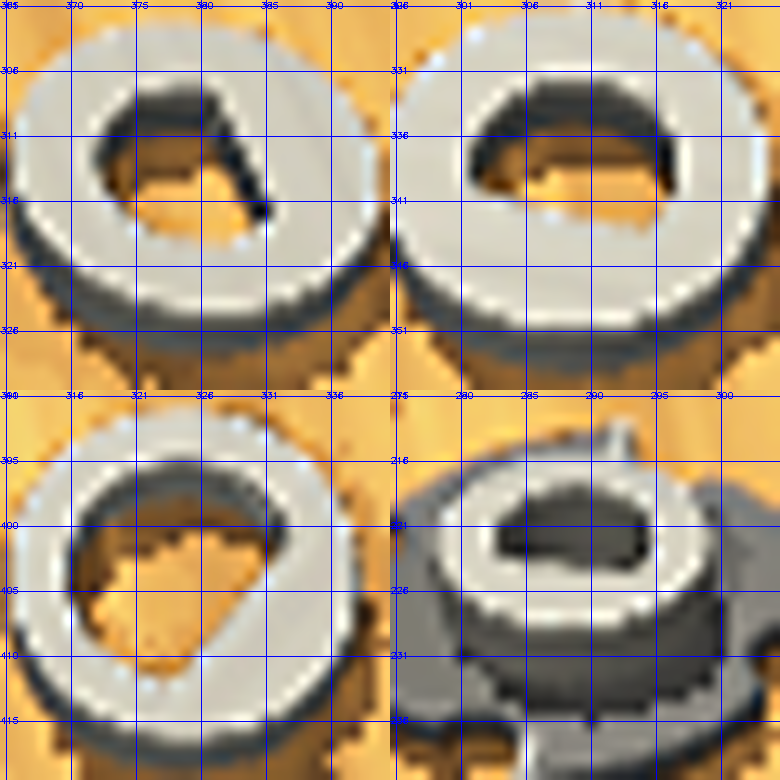

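View pics/g2.png

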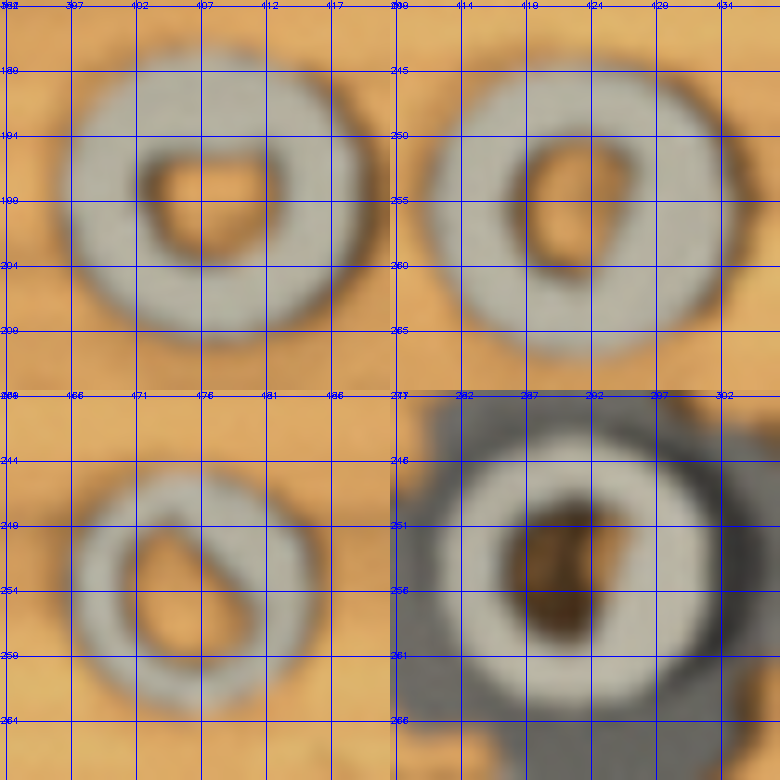

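View pics/g3.png

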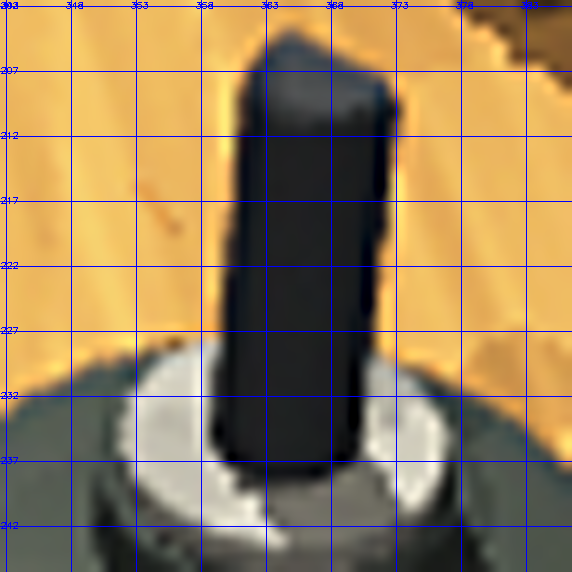

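```bash
python3 - <<'E'
from h import *
print([(-C[n]["R"].T@C[n]["t"]).round(3) for n in C])
s=np.load("s.npy");t=np.load("t.npy")
def lin(n,a,b,z):
    p,q=pt(n,*a,z),pt(n,*b,z);d=q-p;print(n,p.round(4),q.round(4),"len",np.linalg.norm(d).round(4),"normal angle mod180",round((np.degrees(np.arctan2(d[1],d[0]))+90)%180,1))
print("s1");lin("side",(381.4,307.8),(385.3,316.3),.012);lin("top",(402.5,195),(412.5,195),.012)
print("s2");lin("side",(302,340.1),(315.9,342.8),.012);lin("top",(427.5,250.5),(423.8,261),.012)
print("w");lin("side",(332.4,400.3),(324.7,411),.010);lin("top",(474,247.8),(480.5,256),.010)
print("c");lin("side",(283,222.4),(293.3,224.3),.024);lin("top",(295,250),(292,260),.024)
g=np.clip((s[196:250,340:390]-15)*5,0,255).astype(np.uint8)
a=cv2.resize(g,None,fx=11,fy=11,interpolation=cv2.INTER_CUBIC);
g=np.clip((t[170:202,315:350]-10)*4,0,255).astype(np.uint8)
b=cv2.resize(g,None,fx=16,fy=16,interpolation=cv2.INTER_CUBIC)
cv2.imwrite("pics/e1.png",a);cv2.imwrite("pics/e2.png",b)
E
```

```text
[array([ 3.000e-01, -1.000e-03,  1.477e+00]), array([ 0.351, -0.784,  0.758])]
s1
side [ 0.588  -0.2006  0.012 ] [ 0.5901 -0.2238  0.012 ] len 0.0232 normal angle mod180 5.1
top [ 0.5881 -0.2002  0.012 ] [ 0.5884 -0.227   0.012 ] len 0.0268 normal angle mod180 0.8
s2
side [ 0.4113 -0.2558  0.012 ] [ 0.4374 -0.2663  0.012 ] len 0.0282 normal angle mod180 68.2
top [ 0.4396 -0.2658  0.012 ] [ 0.4116 -0.2558  0.012 ] len 0.0297 normal angle mod180 70.2
w
side [ 0.4477 -0.3889  0.01  ] [ 0.4308 -0.4063  0.01  ] len 0.0242 normal angle mod180 136.0
top [ 0.4485 -0.3898  0.01  ] [ 0.4269 -0.4066  0.01  ] len 0.0274 normal angle mod180 127.9
c
side [0.4102 0.0964 0.024 ] [0.4351 0.0851 0.024 ] len 0.0273 normal angle mod180 65.6
top [0.4353 0.0842 0.024 ] [0.4089 0.0915 0.024 ] len 0.0274 normal angle mod180 74.5
```

View pics/e1.png

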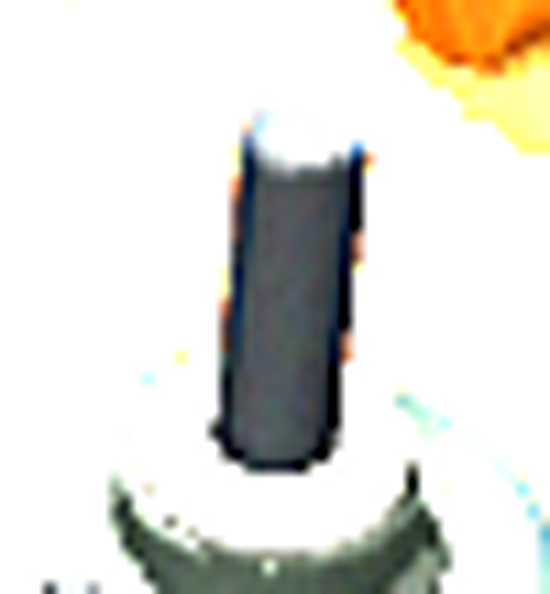

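View pics/e2.png

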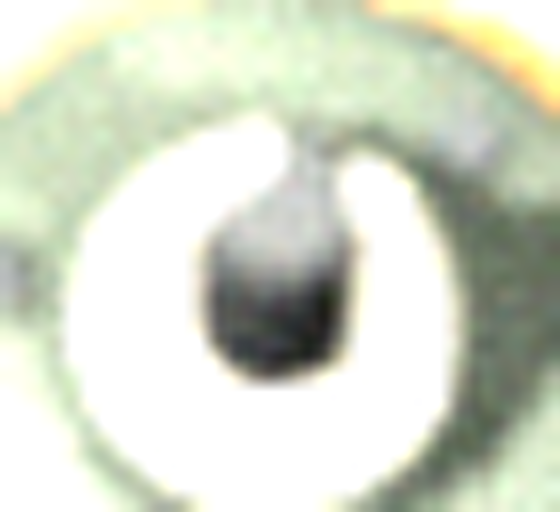

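```bash
python3 - <<'E'
from h import *
t=np.load("t.npy");s=np.load("s.npy")
# stand foot: dark-green mask top view; foot top z .024
hsv=cv2.cvtColor(t.astype(np.uint8),cv2.COLOR_BGR2HSV)
m=((t.max(2)<105)).astype(np.uint8); m[:,:300]=0;m[:,362:]=0;m[:160]=0;m[222:]=0
cs,_=cv2.findContours(m,cv2.RETR_EXTERNAL,cv2.CHAIN_APPROX_NONE);c=max(cs,key=cv2.contourArea)
print(cv2.fitEllipse(c),cv2.minEnclosingCircle(c))
hs=cv2.cvtColor(t.astype(np.uint8),cv2.COLOR_BGR2HSV);
m=((t.min(2)>110)&(hs[...,1]<70)).astype(np.uint8);m[:,:315]=0;m[:,350:]=0;m[:170]=0;m[:205]*=1;m[206:]=0
ys,xs=np.nonzero(m);h=cv2.convexHull(np.c_[xs,ys].astype(np.int32));e=cv2.fitEllipse(h);print("shoulder",e)
a=pt("top",*e[0],.048);print(a)
for z in(.048,.134):print(z,px("top",(a[0],a[1],z)),px("side",(a[0],a[1],z)))
# side shoulder
cv2.imwrite("pics/f1.png",cv2.resize(np.clip((t[170:202,315:350]-20)*1.5,0,255).astype(np.uint8),None,fx=16,fy=16,interpolation=cv2.INTER_NEAREST))
cv2.imwrite("pics/f2.png",cv2.resize(np.clip((s[198:246,342:388]-15)*2,0,255).astype(np.uint8),None,fx=12,fy=12,interpolation=cv2.INTER_NEAREST))
E
```

```text
((332.17620849609375, 192.24497985839844), (46.92039489746094, 48.20064163208008), 94.1535873413086) ((332.5, 192.5), 24.86975860595703)
shoulder ((331.0329284667969, 189.6158447265625), (21.59304428100586, 22.154882431030273), 82.05249786376953)
[ 0.59279238 -0.00824689  0.048     ]
0.048 (np.float64(331.0329284667969), np.float64(189.61584472656241)) (np.float64(363.60412311915803), np.float64(235.21617964058882))
0.134 (np.float64(331.28771976753023), np.float64(182.57654533878986)) (np.float64(366.4921980668773), np.float64(206.6133258458734))
```

View pics/f1.png

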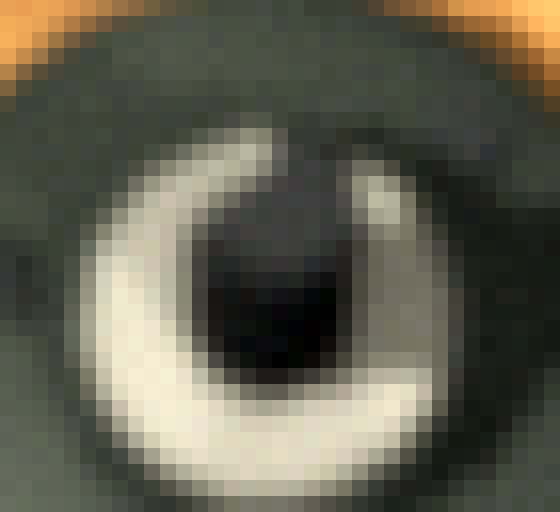

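View pics/f2.png

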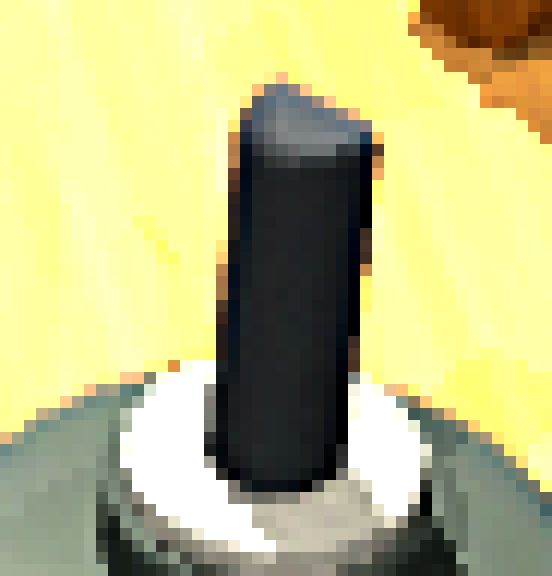

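```bash
python3 - <<'E'
from h import *
def lin(n,a,b,z):
    p,q=pt(n,*a,z),pt(n,*b,z);d=q-p;nn=(np.degrees(np.arctan2(d[1],d[0]))+90)%180;v=np.array([np.cos(np.radians(nn)),np.sin(np.radians(nn))])
    ax=np.array([.5928,-.0082]);print(n,p.round(4),q.round(4),"len",np.linalg.norm(d).round(4),"normal",round(nn,1),"off",((p[:2]-ax)@v).round(4),((q[:2]-ax)@v).round(4))
lin("side",(364.8,204.0),(373,208.2),.134)
lin("side",(365.5,204.4),(372,207.7),.134)
lin("top",(326.7,182.3),(332.6,178.9),.128)
t=np.load("t.npy");s=np.load("s.npy")
# fit: side edge rows per column, luminance half level
g=s.mean(2)
P=[]
for u in range(365,373):
    col=g[196:214,u]; lo=g[209,u] if u<371 else g[211,u]; hi=np.median(col[:4]); th=(lo+hi)/2
    i=next(i for i in range(4,18) if col[i]<th); P.append((u,196+i-1+(col[i-1]-th)/(col[i-1]-col[i])))
print(np.round(P,2)); k=np.polyfit(*zip(*P),1);print(k,np.polyval(k,[365,372]))
lin("side",(365,np.polyval(k,365)),(372,np.polyval(k,372)),.134)
# side shoulder centre
m=((s.min(2)>110)).astype(np.uint8);m[:,:350]=0;m[:,379:]=0;m[:226]=0;m[246:]=0
hs=cv2.cvtColor(s.astype(np.uint8),cv2.COLOR_BGR2HSV);m[hs[...,1]>60]=0
ys,xs=np.nonzero(m);h=cv2.convexHull(np.c_[xs,ys].astype(np.int32));e=cv2.fitEllipse(h);print(e,pt("side",*e[0],.048))
E
```

```text
side [0.5913 0.0017 0.134 ] [ 0.6059 -0.0161  0.134 ] len 0.023 normal 39.4 off 0.0051 0.0051
side [0.5925 0.     0.134 ] [ 0.6041 -0.014   0.134 ] len 0.0182 normal 39.6 off 0.005 0.005
top [0.5946 0.0031 0.128 ] [ 0.6034 -0.0114  0.128 ] len 0.0169 normal 31.2 off 0.0074 0.0074
[[365.   203.74]
 [366.   204.25]
 [367.   204.9 ]
 [368.   205.48]
 [369.   205.9 ]
 [370.   206.43]
 [371.   207.49]
 [372.   207.92]]
[  0.60056577 -15.54488264] [203.66162491 207.86558533]
side [0.592  0.0029 0.134 ] [ 0.6039 -0.0145  0.134 ] len 0.0211 normal 34.4 off 0.0056 0.0056
((364.33026123046875, 235.30323791503906), (15.97566032409668, 25.31945037841797), 95.36409759521484) [ 0.59442887 -0.00881031  0.048     ]
```

```bash
python3 - <<'E'
from h import *
s=np.load("s.npy");t=np.load("t.npy")
cv2.imwrite("pics/k1.png",cv2.resize(t[160:270,150:225].astype(np.uint8),None,fx=7,fy=7,interpolation=cv2.INTER_CUBIC)[:, :])
cv2.imwrite("pics/k2.png",cv2.resize(s[130:195,262:370].astype(np.uint8),None,fx=7,fy=7,interpolation=cv2.INTER_CUBIC))
m=(t.max(2)<75).astype(np.uint8);m[:,:155]=0;m[:,218:]=0;m[:165]=0;m[265:]=0
cs,_=cv2.findContours(m,cv2.RETR_EXTERNAL,cv2.CHAIN_APPROX_NONE);c=max(cs,key=cv2.contourArea)
print(cv2.contourArea(c),cv2.minAreaRect(c))
E
```

```text
1286.0 ((190.06236267089844, 212.7531280517578), (21.126811981201172, 98.75555419921875), 29.42745590209961)
```

View pics/k1.png

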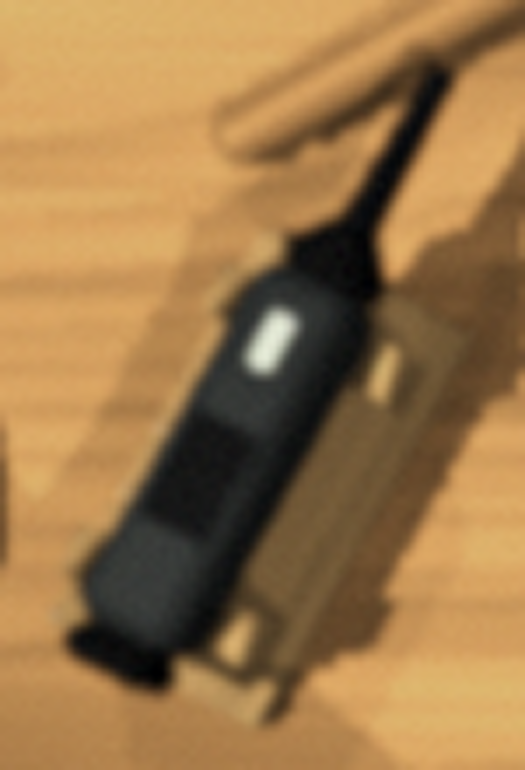

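View pics/k2.png

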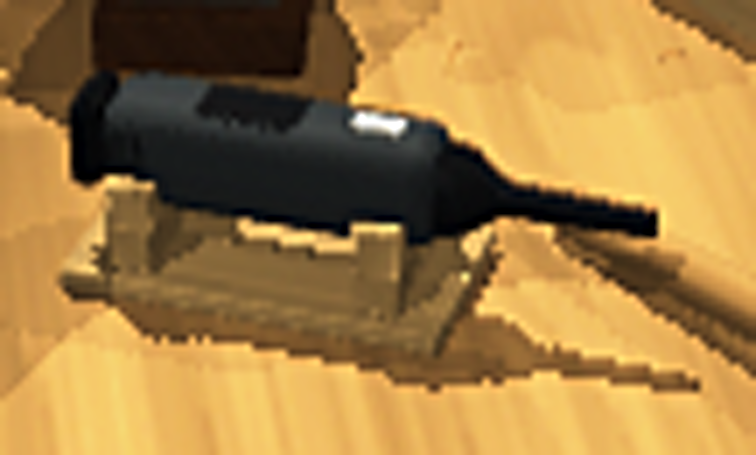

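```bash
python3 - <<'E'
from h import *
print(tri((212.2,169.3),(355.1,161.2)))
T=pt("top",212.2,169.3,.054);R=pt("top",166.2,253.5,.054);print(T,R,np.linalg.norm(T-R))
d=(T-R)/np.linalg.norm(T-R);print("yaw",np.degrees(np.arctan2(d[1],d[0])),"origin from tip",T-.165*d,"from rear",R+.09*d)
# cradle corners px at z=.01: right front (465,330), right rear (260,720)  left front (265,235)?
A=pt("top",150+465/7-.5,160+332/7-.5,.01);B=pt("top",150+268/7-.5,160+722/7-.5,.01);print(A,B,np.linalg.norm(A-B),np.degrees(np.arctan2(*(A-B)[1::-1])))
o=bot.observe();M=Rot.from_euler("xyz",o["tool_rot"]).as_matrix();print(M.round(3))
E
```

```text
(array([0.6414045 , 0.30271164, 0.05512662]), np.float64(0.0005588025390194931))
[0.64139023 0.30297548 0.054     ] [0.41924635 0.41206348 0.054     ] 0.24748352372904284
yaw -26.154229186180945 origin from tip [0.49328445 0.37570565 0.054     ] from rear [0.50003132 0.37239247 0.054     ]
[0.54935764 0.29844176 0.01      ] [0.39950502 0.36686108 0.01      ] 0.16473314592104574 -24.540368448597416
[[-0.     0.329  0.944]
 [ 0.     0.944 -0.329]
 [-1.     0.    -0.   ]]
```

```bash
cat >> h.py <<'E'
def plan(x,y,z,psi):
    """psi: world angle of tool y (deg); mod 180 picks nearest"""
    o=bot.observe();M=Rot.from_euler("xyz",o["tool_rot"]).as_matrix()
    cur=np.degrees(np.arctan2(M[1,1],M[0,1]))
    best=min((psi+180*k for k in(-3,-2,-1,0,1,2,3)),key=lambda a:abs(a-cur))
    c,s=np.cos(np.radians(best)),np.sin(np.radians(best))
    T=np.array([[0,c,s],[0,s,-c],[-1,0,0]])
    sh=M.T@(np.array([x,y,z])-o["position"]);w=Rot.from_matrix(M.T@T).as_rotvec(degrees=True)
    print("t",sh.round(4),"w",w.round(2),"| curyaw",round(cur,1),"q7",o["qpos"][6].round(2),"q",o["qpos"].round(2),"t=",round(o["clock"],2))
def st():
    o=bot.observe();M=Rot.from_euler("xyz",o["tool_rot"]).as_matrix()
    print(o["clock"],o["position"].round(4),"yaw",np.degrees(np.arctan2(M[1,1],M[0,1])).round(1),"F",o["force"].round(1),"w",o["grip_width"].round(4))
E
python3 -c "
from h import *
plan(.495,.374,.17,64.5)"
```

```text
t [ 0.0783 -0.1091  0.3446] w [ 6.32 -0.   -0.  ] | curyaw 70.8 q7 -0.11 q [-1.31  0.52 -0.04  1.6   0.02  1.02 -0.11] t= 0.7
```

```bash
python3 -m creep '[{"tx":0.04,"ty":-0.109,"tz":0.3446,"wx":6.3},{"tx":0.078,"ty":-0.109,"tz":0.3446,"wx":6.3},{"tx":0.078,"ty":-0.109,"tz":0.3446,"wx":6.3},{"tx":0.078,"ty":-0.109,"tz":0.3446,"wx":6.3},{"tx":0.078,"ty":-0.109,"tz":0.3446,"wx":6.3},{"tx":0.078,"ty":-0.109,"tz":0.3446,"wx":6.3},{"tx":0.078,"ty":-0.109,"tz":0.3446,"wx":6.3},{"tx":0.078,"ty":-0.109,"tz":0.3446,"wx":6.3}]'; python3 -c "
from h import *
plan(.495,.374,.052,64.5)
cv2.imwrite('pics/m1.png',bot.grab_frame('top'));cv2.imwrite('pics/m1s.png',bot.grab_frame('side'))"
```

```text
t [ 0.1963 -0.1091  0.3446] w [ 6.32 -0.   -0.  ] | curyaw 70.8 q7 -0.11 q [-1.31  0.52 -0.04  1.6   0.02  1.02 -0.11] t= 0.7$[0]: bad value
```

```bash
python3 -m creep '[{"tx":0.04,"ty":-0.11,"tz":0.345,"wx":6.3,"wy":0,"wz":0,"claw":0},{"tx":0.078,"ty":-0.109,"tz":0.345,"wx":6.3,"wy":0,"wz":0,"claw":0},{"tx":0.078,"ty":-0.109,"tz":0.345,"wx":6.3,"wy":0,"wz":0,"claw":0},{"tx":0.078,"ty":-0.109,"tz":0.345,"wx":6.3,"wy":0,"wz":0,"claw":0},{"tx":0.078,"ty":-0.109,"tz":0.345,"wx":6.3,"wy":0,"wz":0,"claw":0},{"tx":0.078,"ty":-0.109,"tz":0.345,"wx":6.3,"wy":0,"wz":0,"claw":0},{"tx":0.078,"ty":-0.109,"tz":0.345,"wx":6.3,"wy":0,"wz":0,"claw":0},{"tx":0.078,"ty":-0.109,"tz":0.345,"wx":6.3,"wy":0,"wz":0,"claw":0}]'; python3 -c "
from h import *
plan(.495,.374,.052,64.5)"
```

```text
clock: 1.6
position: [0.499, 0.3697, 0.1693]
tool_rot: [-0.824, 1.569, -1.273]
force: [-0.8, 0.6, 0.0]
grip_width: 0.0856
t [ 0.1173  0.0024 -0.0056] w [-0.26  0.09  0.09] | curyaw 64.2 q7 0.4 q [-0.75  0.6   0.03  1.68 -0.02  0.85  0.4 ] t= 1.6
```

```bash
python3 -m creep '[{"tx":0.04,"ty":0.002,"tz":-0.006,"wx":0,"wy":0,"wz":0,"claw":0},{"tx":0.04,"ty":0.002,"tz":-0.006,"wx":0,"wy":0,"wz":0,"claw":0},{"tx":0.04,"ty":0.002,"tz":-0.006,"wx":0,"wy":0,"wz":0,"claw":0}]'; python3 -c "
from h import *
plan(.495,.374,.052,64.5)
a=np.hstack([bot.grab_frame('top')[120:300,100:290],bot.grab_frame('side')[20:200,200:390]])
cv2.imwrite('pics/m1.png',cv2.resize(a,None,fx=2,fy=2))"
```

```text
clock: 1.9
position: [0.4939, 0.3743, 0.1295]
tool_rot: [-1.319, 1.568, -1.768]
force: [0.4, 0.7, 1.4]
grip_width: 0.0855
t [0.0775 0.0004 0.0011] w [-0.21  0.04  0.15] | curyaw 64.3 q7 0.39 q [-0.76  0.66  0.02  1.71 -0.02  0.78  0.39] t= 1.9
```

View pics/m1.png

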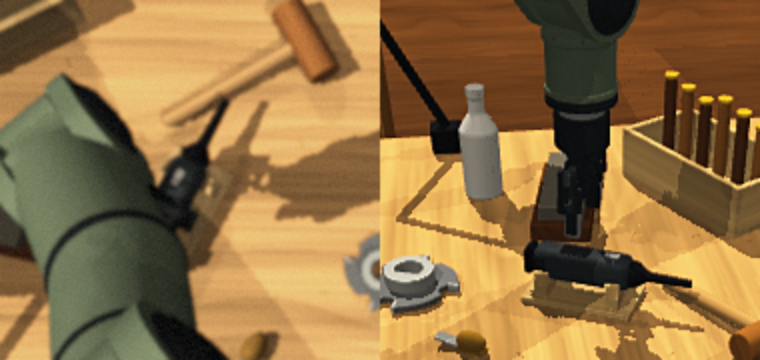

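```bash
python3 -m creep '[{"tx":0.026,"ty":0,"tz":0.001,"wx":0,"wy":0,"wz":0,"claw":0},{"tx":0.052,"ty":0,"tz":0.001,"wx":0,"wy":0,"wz":0,"claw":0},{"tx":0.075,"ty":0,"tz":0.001,"wx":0,"wy":0,"wz":0,"claw":0},{"tx":0.0775,"ty":0,"tz":0.001,"wx":0,"wy":0,"wz":0,"claw":0},{"tx":0.0775,"ty":0,"tz":0.001,"wx":0,"wy":0,"wz":0,"claw":0}]' && python3 -m creep '[{"tx":0,"ty":0,"tz":0,"wx":0,"wy":0,"wz":0,"claw":0.4},{"tx":0,"ty":0,"tz":0,"wx":0,"wy":0,"wz":0,"claw":0.6},{"tx":0,"ty":0,"tz":0,"wx":0,"wy":0,"wz":0,"claw":0.8},{"tx":0,"ty":0,"tz":0,"wx":0,"wy":0,"wz":0,"claw":1},{"tx":0,"ty":0,"tz":0,"wx":0,"wy":0,"wz":0,"claw":1},{"tx":0,"ty":0,"tz":0,"wx":0,"wy":0,"wz":0,"claw":1}]' 40; python3 -c "
from h import *
st();plan(.495,.374,.052,64.5)"
```

```text
clock: 2.5
position: [0.4957, 0.3751, 0.0546]
tool_rot: [0.285, 1.568, -0.163]
force: [0.2, 0.7, 0.9]
grip_width: 0.0856
clock: 3.1
position: [0.4961, 0.3753, 0.0557]
tool_rot: [0.579, 1.568, 0.13]
force: [-2.9, -2.6, 12.9]
grip_width: 0.0437Traceback (most recent call last):
  File "<string>", line 3, in <module>
    st();plan(.495,.374,.052,64.5)
    ~~^^
  File "h.py", line 32, in st
    print(o["clock"],o["position"].round(4),"yaw",np.degrees(np.arctan2(M[1,1],M[0,1])).round(1),"F",o["force"].round(1),"w",o["grip_width"].round(4))
                                                                                                                             ^^^^^^^^^^^^^^^^^^^^^
AttributeError: 'float' object has no attribute 'round'
```

```bash
sed -i 's/o\["grip_width"\].round(4)/round(o["grip_width"],4)/' h.py; python3 -m creep '[{"tx":-0.02,"ty":0,"tz":0,"wx":0,"wy":0,"wz":0,"claw":1},{"tx":-0.04,"ty":0,"tz":0,"wx":0,"wy":0,"wz":0,"claw":1},{"tx":-0.07,"ty":0,"tz":0,"wx":0,"wy":0,"wz":0,"claw":1},{"tx":-0.1,"ty":0,"tz":0,"wx":0,"wy":0,"wz":0,"claw":1},{"tx":-0.1,"ty":0,"tz":0,"wx":0,"wy":0,"wz":0,"claw":1},{"tx":-0.1,"ty":0,"tz":0,"wx":0,"wy":0,"wz":0,"claw":1}]'; python3 -c "
from h import *
st();plan(.49,.2135,.155,25)
a=np.hstack([bot.grab_frame('top')[120:300,100:290],bot.grab_frame('side')[20:200,200:390]])
cv2.imwrite('pics/m2.png',cv2.resize(a,None,fx=2,fy=2))"
```

```text
clock: 3.7
position: [0.4958, 0.3753, 0.1561]
tool_rot: [0.701, 1.567, 0.253]
force: [-0.3, -0.0, -5.1]
grip_width: 0.0436
3.7 [0.4958 0.3753 0.1561] yaw 64.3 F [-0.3 -0.  -5.1] w 0.0436
t [ 0.0009 -0.1483  0.0649] w [39.31  0.11 -0.19] | curyaw 64.3 q7 0.39 q [-0.76  0.62  0.02  1.69 -0.02  0.82  0.39] t= 3.7
```

View pics/m2.png

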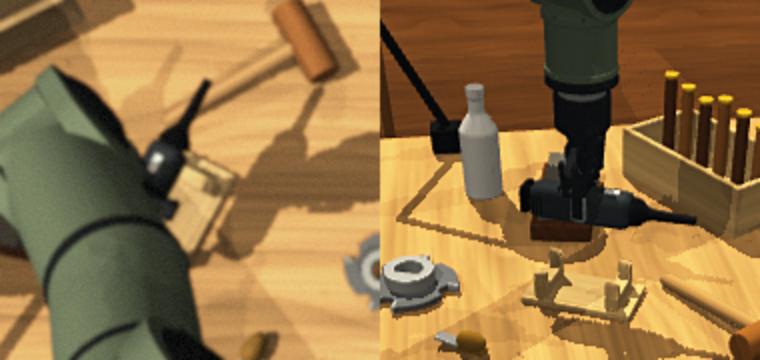

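```bash
python3 -m creep '[{"tx":0,"ty":-0.037,"tz":0.016,"wx":8,"wy":0,"wz":0,"claw":1},{"tx":0,"ty":-0.074,"tz":0.032,"wx":16,"wy":0,"wz":0,"claw":1},{"tx":0,"ty":-0.111,"tz":0.049,"wx":24,"wy":0,"wz":0,"claw":1},{"tx":0,"ty":-0.148,"tz":0.065,"wx":32,"wy":0,"wz":0,"claw":1},{"tx":0,"ty":-0.148,"tz":0.065,"wx":39.3,"wy":0,"wz":0,"claw":1},{"tx":0,"ty":-0.148,"tz":0.065,"wx":39.3,"wy":0,"wz":0,"claw":1},{"tx":0,"ty":-0.148,"tz":0.065,"wx":39.3,"wy":0,"wz":0,"claw":1},{"tx":0,"ty":-0.148,"tz":0.065,"wx":39.3,"wy":0,"wz":0,"claw":1}]'; python3 -c "
from h import *
st();plan(.49,.2135,.062,25)
cv2.imwrite('pics/m3t.png',bot.grab_frame('top'));cv2.imwrite('pics/m3s.png',bot.grab_frame('side'))"
```

```text
clock: 4.6
position: [0.4894, 0.2142, 0.1543]
tool_rot: [0.617, 1.569, -0.513]
force: [0.1, 1.0, -3.2]
grip_width: 0.0438
4.6 [0.4894 0.2142 0.1543] yaw 25.3 F [ 0.1  1.  -3.2] w 0.0438
t [0.0923 0.0002 0.0008] w [ 0.28  0.07 -0.05] | curyaw 25.3 q7 0.06 q [-0.67  0.52  0.2   1.93 -0.15  0.71  0.06] t= 4.6
```

View pics/m3t.png

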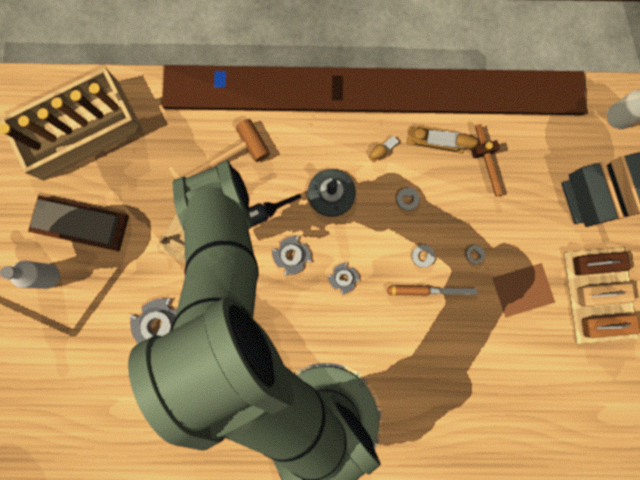

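View pics/m3s.png

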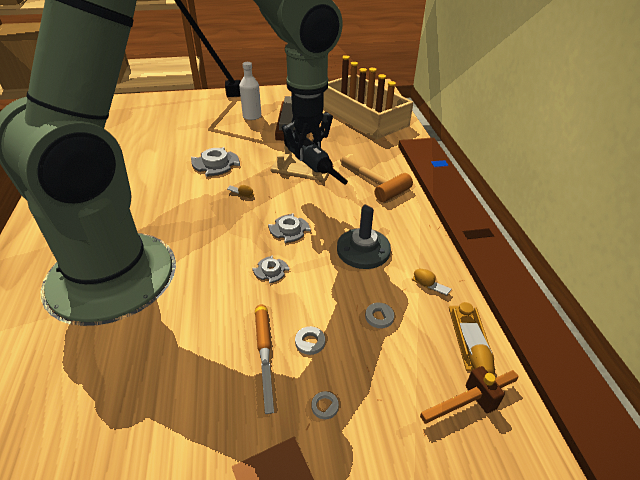

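```bash
python3 -m creep '[{"tx":0.03,"ty":0,"tz":0.001,"wx":0,"wy":0,"wz":0,"claw":1},{"tx":0.06,"ty":0,"tz":0.001,"wx":0,"wy":0,"wz":0,"claw":1},{"tx":0.085,"ty":0,"tz":0.001,"wx":0,"wy":0,"wz":0,"claw":1},{"tx":0.095,"ty":0,"tz":0.001,"wx":0,"wy":0,"wz":0,"claw":1},{"tx":0.095,"ty":0,"tz":0.001,"wx":0,"wy":0,"wz":0,"claw":1},{"tx":0.095,"ty":0,"tz":0.001,"wx":0,"wy":0,"wz":0,"claw":1}]'; python3 -c "
from h import *
st()
t=bot.grab_frame('top');s=bot.grab_frame('side')
a=np.hstack([t[150:230,240:360],s[140:260,260:440][:80*120//80][:80] if 0 else cv2.resize(s[150:270,260:440],(120,80))])
cv2.imwrite('pics/m4.png',cv2.resize(t[150:230,240:360],None,fx=6,fy=6,interpolation=cv2.INTER_CUBIC))
cv2.imwrite('pics/m4s.png',cv2.resize(s[160:270,270:410],None,fx=5,fy=5,interpolation=cv2.INTER_CUBIC))"
```

```text
clock: 5.3
position: [0.4905, 0.2132, 0.0603]
tool_rot: [1.008, 1.569, -0.123]
force: [0.3, 0.4, -2.2]
grip_width: 0.0433
5.3 [0.4905 0.2132 0.0603] yaw 25.2 F [ 0.3  0.4 -2.2] w 0.0433
```

View pics/m4.png

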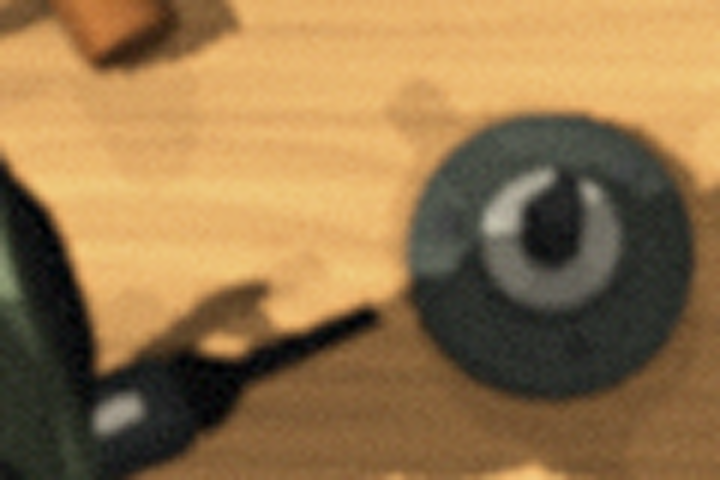

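View pics/m4s.png

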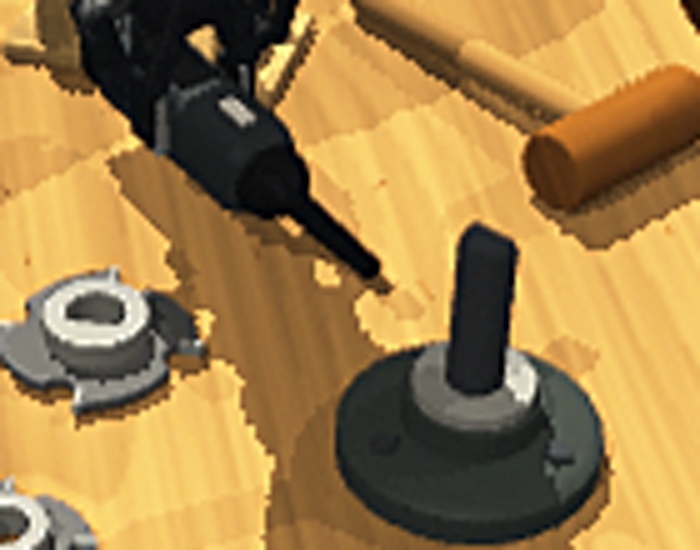

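```bash
python3 - <<'E'
from h import *
T,e=tri((302.3,202),(345.1,213.5));print(T,e)
B,e2=tri((240+250/6-.5,150+370/6-.5),(270+290/5-.5,160+197/5-.5));print(B,e2)
d=np.array([np.cos(np.radians(-64.8)),np.sin(np.radians(-64.8)),0])
S=np.array([.5935,-.0085,.048])
for dd in(d,(T-B)/np.linalg.norm(T-B)):
    r=S-T;print(dd,"along",r@dd,"perp",r-(r@dd)*dd)
E
python3 -m creep '[{"tx":0,"ty":0,"tz":0,"wx":0,"wy":0,"wz":0,"claw":1},{"tx":0,"ty":0,"tz":0,"wx":0,"wy":0,"wz":0,"claw":1},{"tx":0,"ty":0,"tz":0,"wx":0,"wy":0,"wz":0,"claw":1},{"tx":0,"ty":0,"tz":0,"wx":0,"wy":0,"wz":0,"claw":1},{"tx":0,"ty":0,"tz":0,"wx":0,"wy":0,"wz":0,"claw":1},{"tx":0,"ty":0,"tz":0,"wx":0,"wy":0,"wz":0,"claw":1},{"tx":0,"ty":0,"tz":0,"wx":0,"wy":0,"wz":0,"claw":1},{"tx":0,"ty":0,"tz":0,"wx":0,"wy":0,"wz":0,"claw":1}]'
```

```text
[0.55979393 0.06549147 0.05896171] 0.005685373591485202
[0.5291747  0.11911977 0.06842857] 0.0028632705954276857
[ 0.42577929 -0.90482705  0.        ] along 0.08130082695631322 perp [-0.00091014 -0.00042828 -0.01096171]
[ 0.49010194 -0.85839313 -0.15152992] along 0.08169420336924524 perp [-0.00633242 -0.00386572  0.00141741]
clock: 6.2
position: [0.4907, 0.2133, 0.0607]
tool_rot: [1.194, 1.568, 0.063]
force: [-0.1, 0.5, -4.5]
grip_width: 0.0432
```

```bash
for i in 1 2; do python3 -m creep '[{"tx":0,"ty":0,"tz":0,"wx":0,"wy":0,"wz":0,"claw":1},{"tx":0,"ty":0,"tz":0,"wx":0,"wy":0,"wz":0,"claw":1},{"tx":0,"ty":0,"tz":0,"wx":0,"wy":0,"wz":0,"claw":1},{"tx":0,"ty":0,"tz":0,"wx":0,"wy":0,"wz":0,"claw":1},{"tx":0,"ty":0,"tz":0,"wx":0,"wy":0,"wz":0,"claw":1},{"tx":0,"ty":0,"tz":0,"wx":0,"wy":0,"wz":0,"claw":1},{"tx":0,"ty":0,"tz":0,"wx":0,"wy":0,"wz":0,"claw":1},{"tx":0,"ty":0,"tz":0,"wx":0,"wy":0,"wz":0,"claw":1}]'; done; python3 -m creep '[{"tx":-0.03,"ty":0,"tz":0,"wx":0,"wy":0,"wz":0,"claw":1},{"tx":-0.06,"ty":0,"tz":0,"wx":0,"wy":0,"wz":0,"claw":1},{"tx":-0.095,"ty":0,"tz":0,"wx":0,"wy":0,"wz":0,"claw":1},{"tx":-0.095,"ty":0,"tz":0,"wx":0,"wy":0,"wz":0,"claw":1},{"tx":-0.095,"ty":0,"tz":0,"wx":0,"wy":0,"wz":0,"claw":1}]'; python3 -c "
from h import *
st();plan(.496,.3753,.156,64.3)"
```

```text
clock: 7.0
position: [0.4907, 0.2133, 0.0607]
tool_rot: [1.199, 1.568, 0.068]
force: [-0.1, 0.3, -4.2]
grip_width: 0.0438
clock: 7.8
position: [0.4907, 0.2133, 0.0607]
tool_rot: [1.192, 1.568, 0.061]
force: [-0.0, -1.3, -3.6]
grip_width: 0.0435
clock: 8.3
position: [0.4905, 0.2135, 0.1559]
tool_rot: [1.363, 1.567, 0.232]
force: [-0.7, -0.8, -4.6]
grip_width: 0.0434
8.3 [0.4905 0.2135 0.1559] yaw 25.2 F [-0.7 -0.8 -4.6] w 0.0434
t [ 1.00e-04  7.39e-02 -1.44e-01] w [-39.09   0.12  -0.2 ] | curyaw 25.2 q7 0.06 q [-0.67  0.51  0.21  1.93 -0.15  0.71  0.06] t= 8.3
```

```bash
python3 -m creep '[{"tx":0,"ty":0.018,"tz":-0.036,"wx":-8,"wy":0,"wz":0,"claw":1},{"tx":0,"ty":0.037,"tz":-0.072,"wx":-16,"wy":0,"wz":0,"claw":1},{"tx":0,"ty":0.055,"tz":-0.108,"wx":-24,"wy":0,"wz":0,"claw":1},{"tx":0,"ty":0.074,"tz":-0.144,"wx":-32,"wy":0,"wz":0,"claw":1},{"tx":0,"ty":0.074,"tz":-0.144,"wx":-39.1,"wy":0,"wz":0,"claw":1},{"tx":0,"ty":0.074,"tz":-0.144,"wx":-39.1,"wy":0,"wz":0,"claw":1},{"tx":0,"ty":0.074,"tz":-0.144,"wx":-39.1,"wy":0,"wz":0,"claw":1},{"tx":0,"ty":0.074,"tz":-0.144,"wx":-39.1,"wy":0,"wz":0,"claw":1}]'; python3 -c "
from h import *
st();plan(.496,.3753,.057,64.3)
a=np.hstack([bot.grab_frame('top')[120:300,100:290],bot.grab_frame('side')[20:200,200:390]])
cv2.imwrite('pics/m5.png',cv2.resize(a,None,fx=2,fy=2))"
```

```text
clock: 9.1
position: [0.4962, 0.3741, 0.1556]
tool_rot: [0.442, 1.567, -0.011]
force: [0.0, -0.7, -3.9]
grip_width: 0.0437
9.1 [0.4962 0.3741 0.1556] yaw 64.1 F [ 0.  -0.7 -3.9] w 0.0437
t [ 0.0986  0.0008 -0.001 ] w [-0.24  0.18 -0.08] | curyaw 64.1 q7 0.39 q [-0.76  0.62  0.03  1.69 -0.02  0.82  0.39] t= 9.1
```

View pics/m5.png

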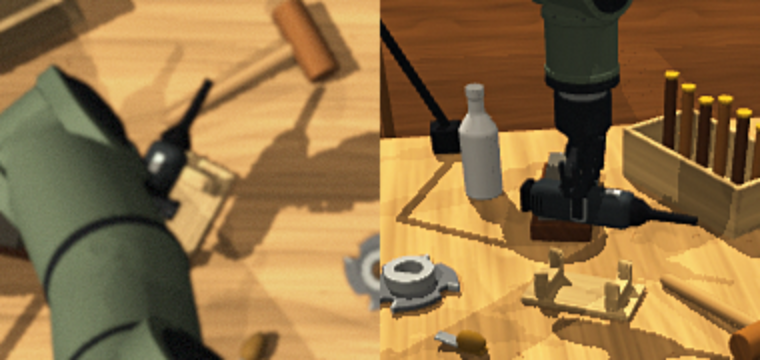

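```bash
python3 -m creep '[{"tx":0.03,"ty":0.001,"tz":-0.001,"wx":-0.2,"wy":0,"wz":0,"claw":1},{"tx":0.06,"ty":0.001,"tz":-0.001,"wx":-0.2,"wy":0,"wz":0,"claw":1},{"tx":0.075,"ty":0.001,"tz":-0.001,"wx":-0.2,"wy":0,"wz":0,"claw":1},{"tx":0.085,"ty":0.001,"tz":-0.001,"wx":-0.2,"wy":0,"wz":0,"claw":1},{"tx":0.09,"ty":0.001,"tz":-0.001,"wx":-0.2,"wy":0,"wz":0,"claw":1},{"tx":0.094,"ty":0.001,"tz":-0.001,"wx":-0.2,"wy":0,"wz":0,"claw":1},{"tx":0.097,"ty":0.001,"tz":-0.001,"wx":-0.2,"wy":0,"wz":0,"claw":1},{"tx":0.097,"ty":0.001,"tz":-0.001,"wx":-0.2,"wy":0,"wz":0,"claw":1}]'; python3 -c "
from h import *
st();plan(.496,.3753,.0557,64.3)"
```

```text
clock: 10.0
position: [0.4963, 0.3759, 0.0592]
tool_rot: [0.603, 1.567, 0.155]
force: [-1.8, -2.4, -4.7]
grip_width: 0.044
10.0 [0.4963 0.3759 0.0592] yaw 64.3 F [-1.8 -2.4 -4.7] w 0.044
t [ 0.0035 -0.0007 -0.    ] w [ 0.04  0.2  -0.14] | curyaw 64.3 q7 0.39 q [-0.76  0.76  0.02  1.73 -0.01  0.65  0.39] t= 10.0
```

```bash
python3 -m creep '[{"tx":0.002,"ty":-0.001,"tz":0,"wx":0,"wy":0,"wz":0,"claw":1},{"tx":0.0035,"ty":-0.001,"tz":0,"wx":0,"wy":0,"wz":0,"claw":1},{"tx":0.0035,"ty":-0.001,"tz":0,"wx":0,"wy":0,"wz":0,"claw":0.6},{"tx":0.0035,"ty":-0.001,"tz":0,"wx":0,"wy":0,"wz":0,"claw":0.4},{"tx":0.0035,"ty":-0.001,"tz":0,"wx":0,"wy":0,"wz":0,"claw":0.2},{"tx":0.0035,"ty":-0.001,"tz":0,"wx":0,"wy":0,"wz":0,"claw":0},{"tx":0.0035,"ty":-0.001,"tz":0,"wx":0,"wy":0,"wz":0,"claw":0},{"tx":0.0035,"ty":-0.001,"tz":0,"wx":0,"wy":0,"wz":0,"claw":0}]'; python3 -m creep '[{"tx":-0.03,"ty":0,"tz":0,"wx":0,"wy":0,"wz":0,"claw":0},{"tx":-0.06,"ty":0,"tz":0,"wx":0,"wy":0,"wz":0,"claw":0},{"tx":-0.1,"ty":0,"tz":0,"wx":0,"wy":0,"wz":0,"claw":0},{"tx":-0.14,"ty":0,"tz":0,"wx":0,"wy":0,"wz":0,"claw":0},{"tx":-0.14,"ty":0,"tz":0,"wx":0,"wy":0,"wz":0,"claw":0}]';python3 -c "
from h import *
st()
a=np.hstack([bot.grab_frame('top')[120:300,100:290],bot.grab_frame('side')[60:240,200:390]])
cv2.imwrite('pics/m6.png',cv2.resize(a,None,fx=2,fy=2))"
```

```text
clock: 10.8
position: [0.4959, 0.3751, 0.0557]
tool_rot: [0.618, 1.567, 0.17]
force: [0.1, 1.1, 0.8]
grip_width: 0.0854
clock: 11.3
position: [0.4971, 0.3763, 0.2011]
tool_rot: [0.972, 1.559, 0.524]
force: [0.7, -0.1, 0.1]
grip_width: 0.0854
11.3 [0.4971 0.3763 0.2011] yaw 64.3 F [ 0.7 -0.1  0.1] w 0.0854
```

View pics/m6.png

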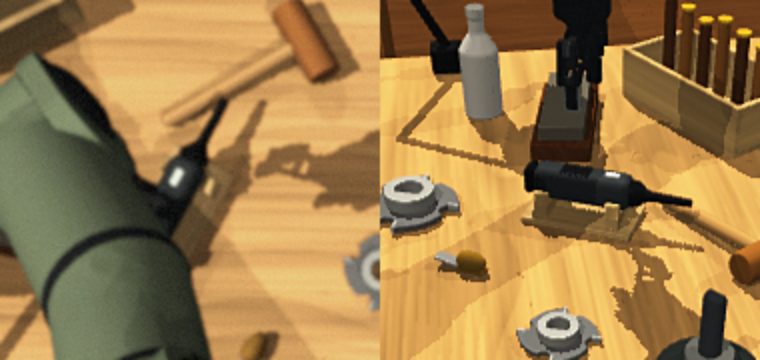

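```bash
cat >> h.py <<'E'
def ring(img,n,u,v,z,w=16,lo=120,sat=60):
    """centre of the light-grey top face near pixel (u,v)"""
    sub=np.clip(img[v-w:v+w,u-w:u+w],0,255).astype(np.uint8)
    hs=cv2.cvtColor(sub,cv2.COLOR_BGR2HSV)
    m=((hs[...,1]<sat)&(hs[...,2]>lo)).astype(np.uint8)
    cs,_=cv2.findContours(m,cv2.RETR_EXTERNAL,cv2.CHAIN_APPROX_NONE);c=max(cs,key=cv2.contourArea)
    e=cv2.fitEllipse(cv2.convexHull(c));p=(e[0][0]+u-w,e[0][1]+v-w)
    return pt(n,*p,z),e[1],p
E
python3 - <<'E'
from h import *
t=np.load("t.npy");s=np.load("s.npy")
for nm,a,b,z in(("s1",(407,199),(380,316),.012),("s2",(424,255),(311,341),.012),("w",(476,254),(326,405),.010),("c",(292,256),(290,226),.024)):
    for n,im,p in(("top",t,a),("side",s,b)):
        for lo,sat in((120,60),(110,80)):
            r=ring(im,n,*p,z,lo=lo,sat=sat,w=18 if n=="side" else 15);print(nm,n,r[0].round(4),np.round(r[1],1),np.round(r[2],1))
E
```

```text
s1 top [ 0.5784 -0.2144  0.012 ] [21.2 21.9] [407.8 198.6]
s1 top [ 0.5787 -0.2146  0.012 ] [22.  22.8] [407.9 198.5]
s1 side [ 0.5802 -0.2149  0.012 ] [21.7 28.4] [379.6 313.5]
s1 side [ 0.58   -0.2151  0.012 ] [22.6 28.4] [379.5 313.6]
s2 top [ 0.4257 -0.2545  0.012 ] [21.3 22.7] [423.3 255.7]
s2 top [ 0.426  -0.2548  0.012 ] [22.2 23.4] [423.4 255.5]
s2 side [ 0.4268 -0.2548  0.012 ] [24.9 29.6] [309.7 338.7]
s2 side [ 0.4267 -0.2549  0.012 ] [25.3 29.6] [309.6 338.7]
w top [ 0.432  -0.3927  0.01  ] [16.8 17.8] [475.2 254. ]
w top [ 0.4322 -0.393   0.01  ] [17.8 18.5] [475.3 254. ]
w side [ 0.4331 -0.3931  0.01  ] [25.  26.5] [324.7 403.7]
w side [ 0.4329 -0.3934  0.01  ] [25.8 26.4] [324.6 403.9]
c top [0.423  0.0955 0.024 ] [20.7 21.1] [290.6 254.6]
c top [0.4225 0.0963 0.024 ] [21.3 22.3] [290.3 254.8]
c side [0.4231 0.0766 0.024 ] [25.1 35.5] [288.9 226.9]
c side [0.423  0.0773 0.024 ] [25.6 35.5] [288.9 226.7]
```

```bash
python3 -c "
from h import *
plan(.5795,-.2147,.2,0)"
```

```text
t [-0.004  -0.4953  0.3311] w [64.34  0.08 -0.34] | curyaw 64.3 q7 0.39 q [-0.76  0.57  0.03  1.67 -0.02  0.9   0.39] t= 11.4
```

```bash
python3 -m creep '[{"tx":-0.004,"ty":-0.495,"tz":0.331,"wx":8,"wy":0,"wz":0,"claw":0.2},{"tx":-0.004,"ty":-0.495,"tz":0.331,"wx":16,"wy":0,"wz":0,"claw":0.2},{"tx":-0.004,"ty":-0.495,"tz":0.331,"wx":24,"wy":0,"wz":0,"claw":0.2},{"tx":-0.004,"ty":-0.495,"tz":0.331,"wx":32,"wy":0,"wz":0,"claw":0.2},{"tx":-0.004,"ty":-0.495,"tz":0.331,"wx":40,"wy":0,"wz":0,"claw":0.2},{"tx":-0.004,"ty":-0.495,"tz":0.331,"wx":48,"wy":0,"wz":0,"claw":0.2},{"tx":-0.004,"ty":-0.495,"tz":0.331,"wx":56,"wy":0,"wz":0,"claw":0.2},{"tx":-0.004,"ty":-0.495,"tz":0.331,"wx":64.3,"wy":0,"wz":0,"claw":0.2}]' 
python3 -c "
from h import *
plan(.5795,-.2147,.1,0)"
```

```text
clock: 12.2
position: [0.5513, -0.023, 0.1977]
tool_rot: [1.949, 1.567, 0.373]
force: [0.4, -0.1, 0.2]
grip_width: 0.068
t [0.0975 0.0287 0.1917] w [-0.28 -0.09 -0.23] | curyaw -0.3 q7 0.14 q [-0.32  0.49  0.35  1.86 -0.22  0.82  0.14] t= 12.2
```

```bash
python3 -m creep '[{"tx":0,"ty":0.028,"tz":0.192,"wx":0,"wy":0,"wz":0,"claw":0.2},{"tx":0,"ty":0.028,"tz":0.192,"wx":0,"wy":0,"wz":0,"claw":0.2},{"tx":0.03,"ty":0.028,"tz":0.192,"wx":0,"wy":0,"wz":0,"claw":0.2},{"tx":0.06,"ty":0.028,"tz":0.192,"wx":0,"wy":0,"wz":0,"claw":0.2},{"tx":0.1,"ty":0.028,"tz":0.192,"wx":0,"wy":0,"wz":0,"claw":0.2},{"tx":0.14,"ty":0.028,"tz":0.192,"wx":0,"wy":0,"wz":0,"claw":0.2},{"tx":0.15,"ty":0.028,"tz":0.192,"wx":0,"wy":0,"wz":0,"claw":0.2},{"tx":0.15,"ty":0.028,"tz":0.192,"wx":0,"wy":0,"wz":0,"claw":0.2}]' 
python3 -c "
from h import *
st();plan(.5795,-.2147,.03,0)
s=bot.grab_frame('side');cv2.imwrite('pics/n1.png',cv2.resize(s[230:340,310:450],None,fx=5,fy=5,interpolation=cv2.INTER_CUBIC))"
```

```text
clock: 13.0
position: [0.5779, -0.2145, 0.046]
tool_rot: [2.962, 1.568, 1.387]
force: [-0.0, -0.2, 0.6]
grip_width: 0.0682
13.0 [ 0.5779 -0.2145  0.046 ] yaw -0.3 F [-0.  -0.2  0.6] w 0.0682
t [0.016  0.0016 0.0003] w [-0.28 -0.14 -0.02] | curyaw -0.3 q7 0.53 q [ 0.09  0.8   0.26  1.76 -0.32  0.63  0.53] t= 13.0
```

View pics/n1.png

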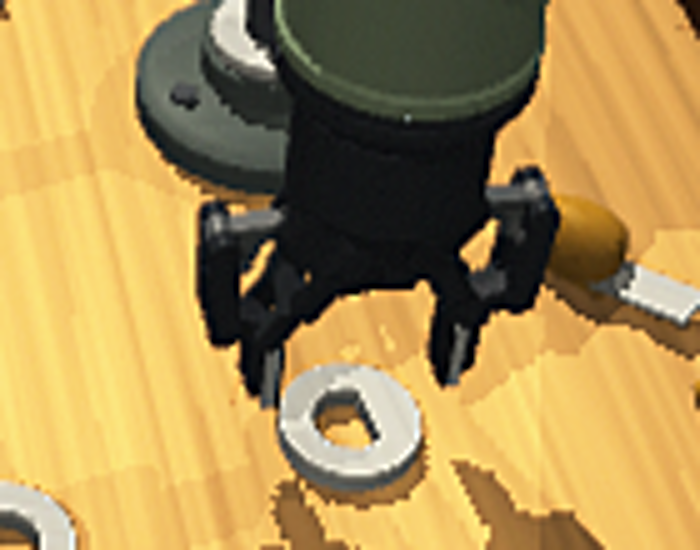

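```bash
python3 - <<'E'
from h import *
for p in((362.5,310.5),(399.5,306.1)):
    o,d=ray("side",*p)
    for y in(-.2145,-.2255): print(p,y,(o+d*(y-o[1])/d[1]).round(4))
E
```

```text
(362.5, 310.5) -0.2145 [ 0.5424 -0.2145  0.0285]
(362.5, 310.5) -0.2255 [ 0.5388 -0.2255  0.0426]
(399.5, 306.1) -0.2145 [ 0.6214 -0.2145  0.028 ]
(399.5, 306.1) -0.2255 [ 0.6161 -0.2255  0.0421]
```

```bash
python3 -m creep '[{"tx":0.01,"ty":0.0015,"tz":0,"wx":0,"wy":0,"wz":0,"claw":0.2},{"tx":0.016,"ty":0.0015,"tz":0,"wx":0,"wy":0,"wz":0,"claw":0.2},{"tx":0.022,"ty":0.0015,"tz":0,"wx":0,"wy":0,"wz":0,"claw":0.2},{"tx":0.022,"ty":0.0015,"tz":0,"wx":0,"wy":0,"wz":0,"claw":0.2}]' 
python3 -c "
from h import *
st();plan(.5795,-.2147,.03,0)
s=bot.grab_frame('side');cv2.imwrite('pics/n2.png',cv2.resize(s[230:340,310:450],None,fx=5,fy=5,interpolation=cv2.INTER_CUBIC))"
```

```text
clock: 13.45
position: [0.5804, -0.2144, 0.0255]
tool_rot: [2.111, 1.567, 0.536]
force: [0.4, -0.2, -0.2]
grip_width: 0.0682
13.45 [ 0.5804 -0.2144  0.0255] yaw -0.2 F [ 0.4 -0.2 -0.2] w 0.0682
t [-0.0045 -0.0009  0.0003] w [-0.25 -0.1  -0.17] | curyaw -0.2 q7 0.54 q [ 0.09  0.83  0.25  1.76 -0.33  0.59  0.54] t= 13.45
```

View pics/n2.png

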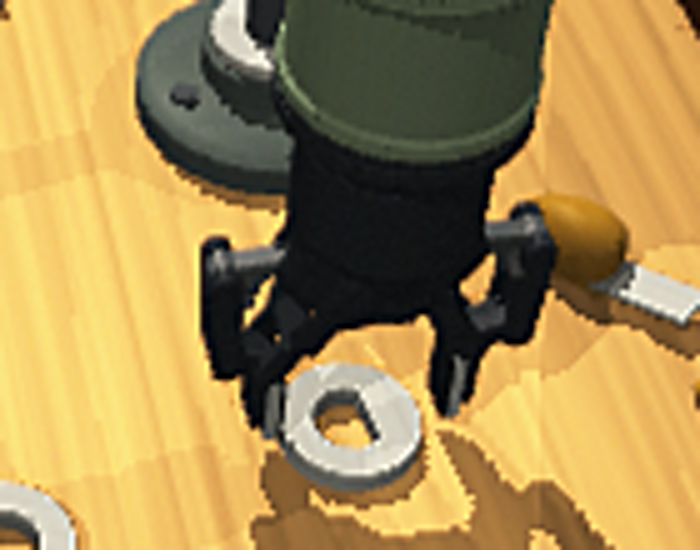

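```bash
python3 -m creep '[{"tx":0.004,"ty":-0.001,"tz":0,"wx":0,"wy":0,"wz":0,"claw":0.2},{"tx":0.005,"ty":-0.001,"tz":0,"wx":0,"wy":0,"wz":0,"claw":0.3},{"tx":0.005,"ty":-0.001,"tz":0,"wx":0,"wy":0,"wz":0,"claw":0.4},{"tx":0.005,"ty":-0.001,"tz":0,"wx":0,"wy":0,"wz":0,"claw":0.5},{"tx":0.005,"ty":-0.001,"tz":0,"wx":0,"wy":0,"wz":0,"claw":0.5}]' 40
python3 -c "
from h import *
st();
s=bot.grab_frame('side');cv2.imwrite('pics/n3.png',cv2.resize(s[230:340,310:450],None,fx=5,fy=5,interpolation=cv2.INTER_CUBIC))"
```

```text
clock: 14.0
position: [0.5792, -0.2146, 0.0212]
tool_rot: [2.163, 1.568, 0.587]
force: [-3.7, 2.5, 8.5]
grip_width: 0.0568
14.0 [ 0.5792 -0.2146  0.0212] yaw -0.3 F [-3.7  2.5  8.5] w 0.0568
```

View pics/n3.png

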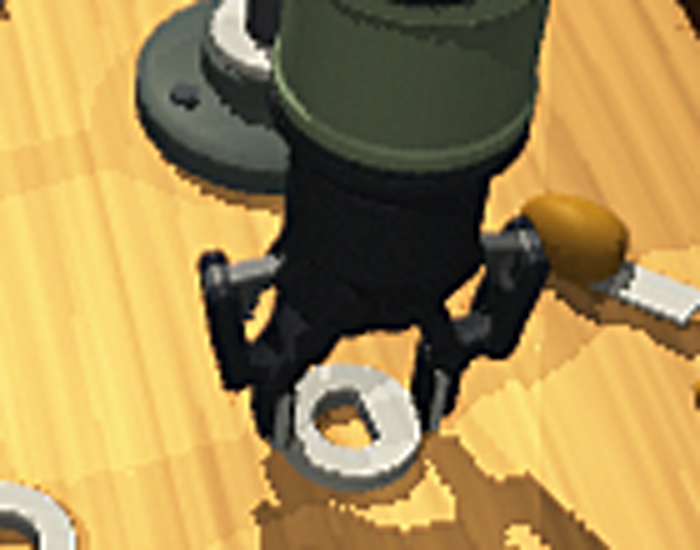

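```bash
python3 -m creep '[{"tx":0,"ty":0,"tz":0,"wx":0,"wy":0,"wz":0,"claw":0.6},{"tx":-0.01,"ty":0,"tz":0,"wx":0,"wy":0,"wz":0,"claw":0.6},{"tx":-0.03,"ty":0,"tz":0,"wx":0,"wy":0,"wz":0,"claw":0.6},{"tx":-0.05,"ty":0,"tz":0,"wx":0,"wy":0,"wz":0,"claw":0.6},{"tx":-0.07,"ty":0,"tz":0,"wx":0,"wy":0,"wz":0,"claw":0.6},{"tx":-0.08,"ty":0,"tz":0,"wx":0,"wy":0,"wz":0,"claw":0.6},{"tx":-0.08,"ty":0,"tz":0,"wx":0,"wy":0,"wz":0,"claw":0.6}]' 
python3 -c "
from h import *
st();
s=bot.grab_frame('side');cv2.imwrite('pics/n4.png',cv2.resize(s[200:310,310:450],None,fx=5,fy=5,interpolation=cv2.INTER_CUBIC))"
```

```text
clock: 14.75
position: [0.5797, -0.215, 0.1027]
tool_rot: [1.832, 1.566, 0.257]
force: [-0.2, -0.4, -1.7]
grip_width: 0.0566
14.75 [ 0.5797 -0.215   0.1027] yaw -0.3 F [-0.2 -0.4 -1.7] w 0.0566
```

View pics/n4.png

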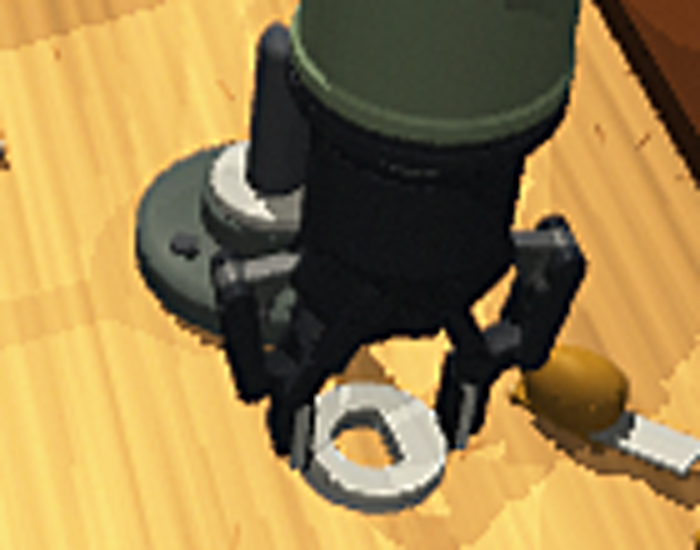

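```bash
python3 - <<'E'
from h import *
s=avg("side",3);st()
r=ring(s,"side",385,290,.0935,w=20,lo=110,sat=60);print(r)
i=s[270:308,365:405].astype(np.uint8)
c=cv2.resize(i,None,fx=15,fy=15,interpolation=cv2.INTER_CUBIC)
for a in range(0,40,5): cv2.line(c,(int((a+.5)*15),0),(int((a+.5)*15),569),(255,0,0),1);cv2.line(c,(0,int((a+.5)*15)),(599,int((a+.5)*15)),(255,0,0),1)
cv2.imwrite("pics/n5.png",c)
E
```

```text
14.95 [ 0.5786 -0.2146  0.1003] yaw -0.3 F [-0.2  0.3 -1.7] w 0.0565
(array([ 0.58042498, -0.21695174,  0.0935    ]), (22.686166763305664, 28.67402458190918), (384.0613956451416, 288.04163360595703))
```

View pics/n5.png

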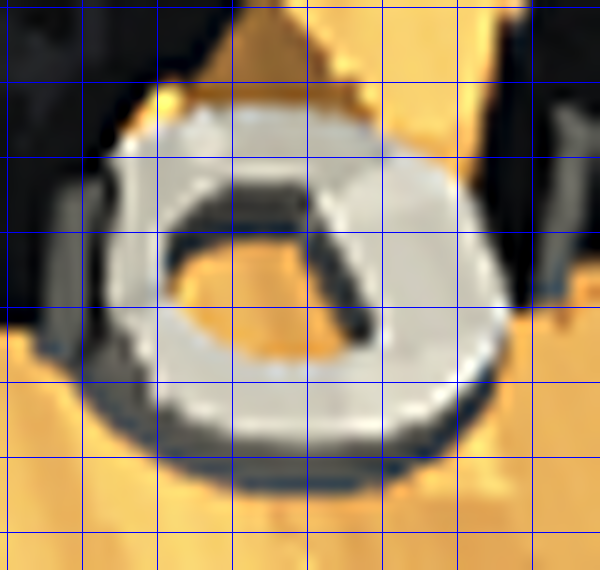

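```bash
python3 - <<'E'
from h import *
def lin(n,a,b,z):
    p,q=pt(n,*a,z),pt(n,*b,z);d=q-p;print(p,q,np.linalg.norm(d),(np.degrees(np.arctan2(d[1],d[0]))+90)%180)
lin("side",(365+315/15-.5,270+188/15-.5),(365+380/15-.5,270+340/15-.5),.0911)
plan(.5936,-.0085,.175,33)
E
```

```text
[ 0.588394   -0.19979652  0.0911    ] [ 0.58954987 -0.22705859  0.0911    ] 0.027286562021127125 2.42777928112595
t [-0.0743  0.0142 -0.2063] w [-33.26  -0.1   -0.11] | curyaw -0.3 q7 0.51 q [ 0.06  0.72  0.3   1.75 -0.3   0.72  0.51] t= 14.95
```

```bash
python3 -m creep '[{"tx":-0.04,"ty":0,"tz":0,"wx":-8,"wy":0,"wz":0,"claw":0.6},{"tx":-0.075,"ty":0.004,"tz":-0.02,"wx":-16,"wy":0,"wz":0,"claw":0.6},{"tx":-0.075,"ty":0.01,"tz":-0.06,"wx":-24,"wy":0,"wz":0,"claw":0.6},{"tx":-0.075,"ty":0.014,"tz":-0.11,"wx":-33.3,"wy":0,"wz":0,"claw":0.6},{"tx":-0.075,"ty":0.014,"tz":-0.16,"wx":-33.3,"wy":0,"wz":0,"claw":0.6},{"tx":-0.075,"ty":0.014,"tz":-0.206,"wx":-33.3,"wy":0,"wz":0,"claw":0.6},{"tx":-0.075,"ty":0.014,"tz":-0.206,"wx":-33.3,"wy":0,"wz":0,"claw":0.6},{"tx":-0.075,"ty":0.014,"tz":-0.206,"wx":-33.3,"wy":0,"wz":0,"claw":0.6}]' 
python3 -c "
from h import *
plan(.5936,-.0085,.155,33);st()
s=bot.grab_frame('side');cv2.imwrite('pics/n6.png',cv2.resize(s[130:260,290:430],None,fx=5,fy=5,interpolation=cv2.INTER_CUBIC))"
```

```text
clock: 15.75
position: [0.5931, -0.0078, 0.175]
tool_rot: [2.455, 1.569, 1.463]
force: [0.2, 0.2, -2.1]
grip_width: 0.0567
t [0.02   0.     0.0009] w [ 0.16 -0.09 -0.08] | curyaw 33.2 q7 0.61 q [-0.21  0.57  0.18  1.76 -0.13  0.83  0.61] t= 15.75
15.75 [ 0.5931 -0.0078  0.175 ] yaw 33.2 F [ 0.2  0.2 -2.1] w 0.0567
```

View pics/n6.png

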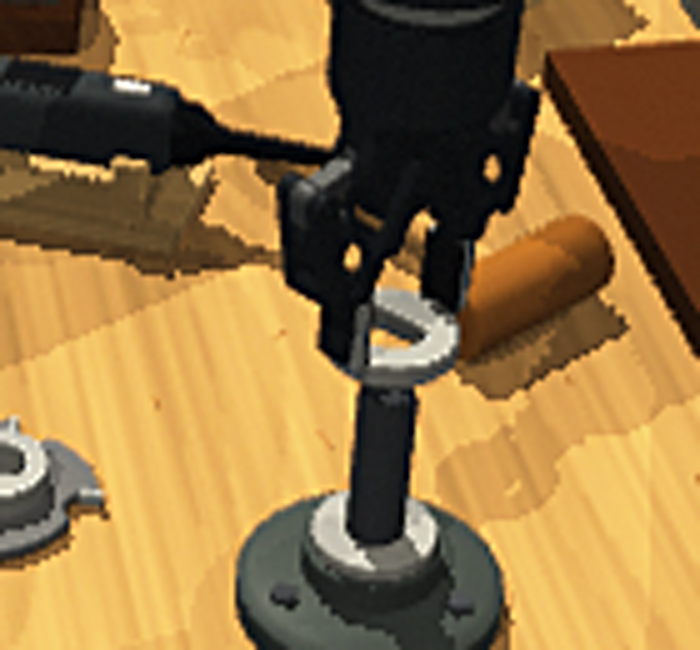

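```bash
python3 -m creep '[{"tx":0.01,"ty":0,"tz":0.001,"wx":0,"wy":0,"wz":0,"claw":0.6},{"tx":0.018,"ty":0,"tz":0.001,"wx":0,"wy":0,"wz":0,"claw":0.6},{"tx":0.022,"ty":0,"tz":0.001,"wx":0,"wy":0,"wz":0,"claw":0.6},{"tx":0.026,"ty":0,"tz":0.001,"wx":0,"wy":0,"wz":0,"claw":0.6},{"tx":0.026,"ty":0,"tz":0.001,"wx":0,"wy":0,"wz":0,"claw":0.6}]' 
python3 -c "
from h import *
plan(.5936,-.0085,.155,33);st()
s=bot.grab_frame('side');cv2.imwrite('pics/n7.png',cv2.resize(s[170:250,320:420],None,fx=6,fy=6,interpolation=cv2.INTER_CUBIC))"
```

```text
clock: 16.3
position: [0.5937, -0.0102, 0.1486]
tool_rot: [2.529, 1.569, 1.535]
force: [0.7, 0.8, -2.3]
grip_width: 0.0568
t [-0.0064  0.0009 -0.0015] w [ 0.03 -0.08 -0.05] | curyaw 33.0 q7 0.62 q [-0.2   0.6   0.17  1.78 -0.14  0.77  0.62] t= 16.3
16.3 [ 0.5937 -0.0102  0.1486] yaw 33.0 F [ 0.7  0.8 -2.3] w 0.0568
```

View pics/n7.png

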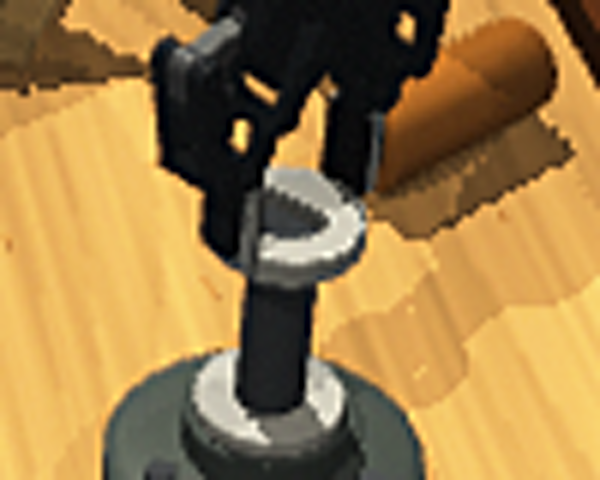

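```bash
python3 -m creep '[{"tx":0.005,"ty":0.001,"tz":-0.0015,"wx":0,"wy":0,"wz":0,"claw":0.6},{"tx":0.01,"ty":0.001,"tz":-0.0015,"wx":0,"wy":0,"wz":0,"claw":0.6},{"tx":0.015,"ty":0.001,"tz":-0.0015,"wx":0,"wy":0,"wz":0,"claw":0.6},{"tx":0.018,"ty":0.001,"tz":-0.0015,"wx":0,"wy":0,"wz":0,"claw":0.6}]';python3 -c "
from h import *
plan(.5936,-.0085,.09,33);st()
print(bot.observe()['moment'])"
```

```text
clock: 16.75
position: [0.5935, -0.0084, 0.1302]
tool_rot: [2.876, 1.569, 1.882]
force: [-0.1, -0.3, -1.6]
grip_width: 0.0563
t [0.0402 0.     0.0002] w [ 0.04 -0.09 -0.02] | curyaw 33.0 q7 0.62 q [-0.2   0.63  0.16  1.79 -0.15  0.74  0.62] t= 16.75
16.75 [ 0.5935 -0.0084  0.1302] yaw 33.0 F [-0.1 -0.3 -1.6] w 0.0563
[-0.00599686 -0.02641156  0.02123488]
```

```bash
python3 -m creep '[{"tx":0.01,"ty":0,"tz":0,"wx":0,"wy":0,"wz":0,"claw":0.6},{"tx":0.02,"ty":0,"tz":0,"wx":0,"wy":0,"wz":0,"claw":0.6},{"tx":0.03,"ty":0,"tz":0,"wx":0,"wy":0,"wz":0,"claw":0.6},{"tx":0.038,"ty":0,"tz":0,"wx":0,"wy":0,"wz":0,"claw":0.6},{"tx":0.038,"ty":0,"tz":0,"wx":0,"wy":0,"wz":0,"claw":0.6}]';python3 -c "
from h import *
plan(.5936,-.0085,.09,33);st()
print(bot.observe()['moment'])
s=bot.grab_frame('side');cv2.imwrite('pics/n8.png',cv2.resize(s[170:260,320:420],None,fx=6,fy=6,interpolation=cv2.INTER_CUBIC))"
```

```text
clock: 17.25
position: [0.5929, -0.0083, 0.0909]
tool_rot: [-2.699, 1.568, 2.59]
force: [-0.4, 0.4, -1.8]
grip_width: 0.0566
t [0.0009 0.0005 0.0005] w [ 0.03 -0.14  0.06] | curyaw 33.0 q7 0.63 q [-0.19  0.68  0.15  1.81 -0.16  0.66  0.63] t= 17.25
17.25 [ 0.5929 -0.0083  0.0909] yaw 33.0 F [-0.4  0.4 -1.8] w 0.0566
[-0.01797099 -0.00683088  0.00366285]
```

View pics/n8.png

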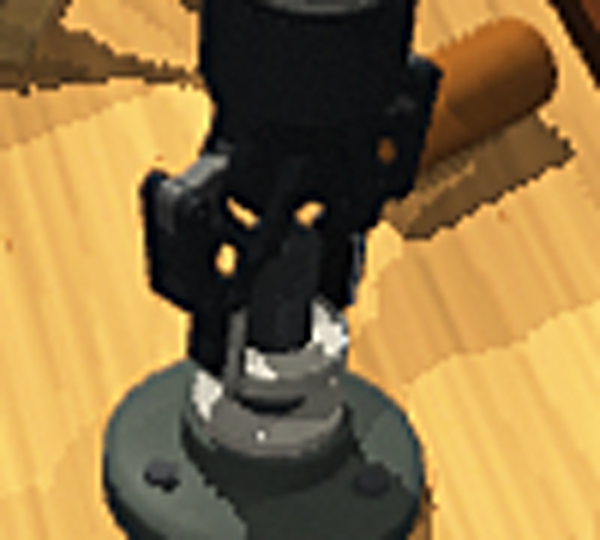

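```bash
python3 -m creep '[{"tx":0.003,"ty":0,"tz":0,"wx":0,"wy":0,"wz":0,"claw":0.6},{"tx":0.005,"ty":0,"tz":0,"wx":0,"wy":0,"wz":0,"claw":0.6},{"tx":0.005,"ty":0,"tz":0,"wx":0,"wy":0,"wz":0,"claw":0.1},{"tx":0.005,"ty":0,"tz":0,"wx":0,"wy":0,"wz":0,"claw":0.1},{"tx":0.005,"ty":0,"tz":0,"wx":0,"wy":0,"wz":0,"claw":0.1},{"tx":0.005,"ty":0,"tz":0,"wx":0,"wy":0,"wz":0,"claw":0.1}]';python3 -c "
from h import *
plan(.5936,-.0085,.2,33);st()
print(bot.observe()['moment'])
s=bot.grab_frame('side');cv2.imwrite('pics/n9.png',cv2.resize(s[170:260,320:420],None,fx=6,fy=6,interpolation=cv2.INTER_CUBIC))"
```

```text
clock: 17.9
position: [0.5933, -0.0083, 0.0868]
tool_rot: [-3.077, 1.569, 2.212]
force: [0.5, -0.1, -0.9]
grip_width: 0.0768
t [-1.132e-01  1.000e-04  1.000e-04] w [ 0.03 -0.1   0.01] | curyaw 33.0 q7 0.63 q [-0.19  0.69  0.15  1.81 -0.16  0.65  0.63] t= 17.9
17.9 [ 0.5933 -0.0083  0.0868] yaw 33.0 F [ 0.5 -0.1 -0.9] w 0.0768
[-0.01801525 -0.02564376  0.00992996]
```

View pics/n9.png

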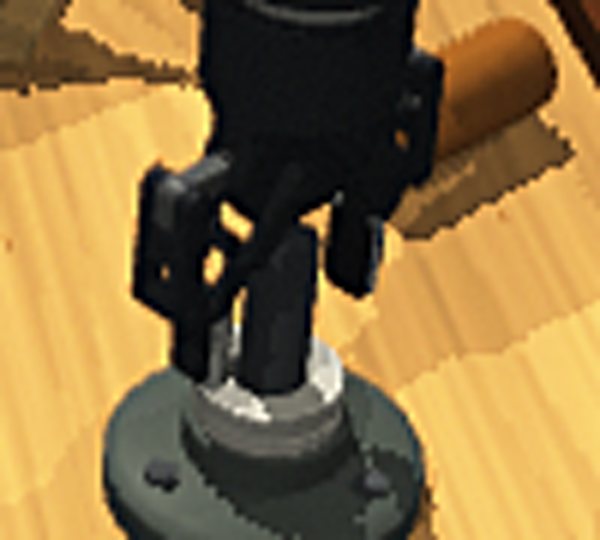

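```bash
python3 -m creep '[{"tx":-0.04,"ty":0,"tz":0,"wx":0,"wy":0,"wz":0,"claw":0.1},{"tx":-0.08,"ty":0,"tz":0,"wx":0,"wy":0,"wz":0,"claw":0.1},{"tx":-0.11,"ty":0,"tz":0,"wx":0,"wy":0,"wz":0,"claw":0.1},{"tx":-0.12,"ty":0,"tz":0,"wx":0,"wy":0,"wz":0,"claw":0.1}]';python3 -c "
from h import *
plan(.4263,-.2547,.2,-60)
s=bot.grab_frame('side');cv2.imwrite('pics/o1.png',cv2.resize(s[190:440,240:440],None,fx=3,fy=3,interpolation=cv2.INTER_CUBIC))"
```

```text
clock: 18.35
position: [0.5945, -0.0086, 0.2101]
tool_rot: [1.536, 1.567, 0.542]
force: [0.3, 0.1, 0.1]
grip_width: 0.077
t [ 0.0091 -0.2752  0.1147] w [-86.98   0.16  -0.16] | curyaw 33.0 q7 0.6 q [-0.22  0.52  0.19  1.73 -0.12  0.9   0.6 ] t= 18.35
```

View pics/o1.png

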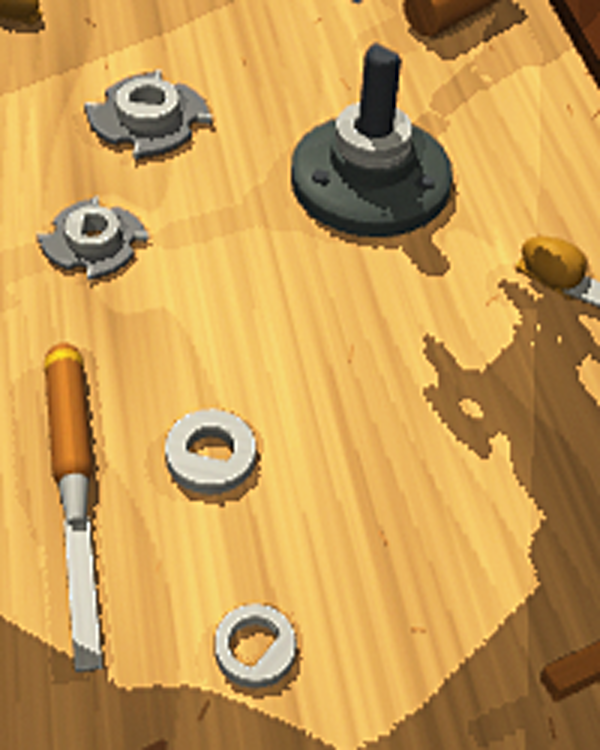

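```bash
python3 -m creep '[{"tx":0.009,"ty":-0.04,"tz":0.015,"wx":8.5,"wy":0,"wz":0,"claw":0.2},{"tx":0.009,"ty":-0.08,"tz":0.03,"wx":17,"wy":0,"wz":0,"claw":0.2},{"tx":0.009,"ty":-0.12,"tz":0.05,"wx":25,"wy":0,"wz":0,"claw":0.2},{"tx":0.009,"ty":-0.16,"tz":0.065,"wx":34,"wy":0,"wz":0,"claw":0.2},{"tx":0.009,"ty":-0.2,"tz":0.08,"wx":42,"wy":0,"wz":0,"claw":0.2},{"tx":0.009,"ty":-0.24,"tz":0.1,"wx":51,"wy":0,"wz":0,"claw":0.2},{"tx":0.009,"ty":-0.275,"tz":0.115,"wx":59,"wy":0,"wz":0,"claw":0.2},{"tx":0.009,"ty":-0.275,"tz":0.115,"wx":68,"wy":0,"wz":0,"claw":0.2}]';python3 -c "
from h import *
plan(.4263,-.2547,.1,-60)
s=avg('side',3)
print(ring(s,'side',311,341,.012,w=18,lo=110,sat=80));
i=s[320:360,291:331].astype(np.uint8)
c=cv2.resize(i,None,fx=15,fy=15,interpolation=cv2.INTER_CUBIC)
for a in range(0,40,5): cv2.line(c,(int((a+.5)*15),0),(int((a+.5)*15),599),(255,0,0),1);cv2.line(c,(0,int((a+.5)*15)),(599,int((a+.5)*15)),(255,0,0),1)
cv2.imwrite('pics/o2.png',c)
"
```

```text
clock: 19.2
position: [0.4233, -0.2588, 0.1996]
tool_rot: [2.536, 1.569, 0.35]
force: [0.8, 0.4, 0.1]
grip_width: 0.0684
t [ 0.0996  0.     -0.005 ] w [24.72 -0.09 -0.04] | curyaw -35.3 q7 0.13 q [ 0.02  0.43  0.54  2.   -0.31  0.78  0.13] t= 19.2
(array([ 0.42671188, -0.25512033,  0.012     ]), (25.43282127380371, 29.682716369628906), (309.67677116394043, 338.8157033920288))
```

View pics/o2.png

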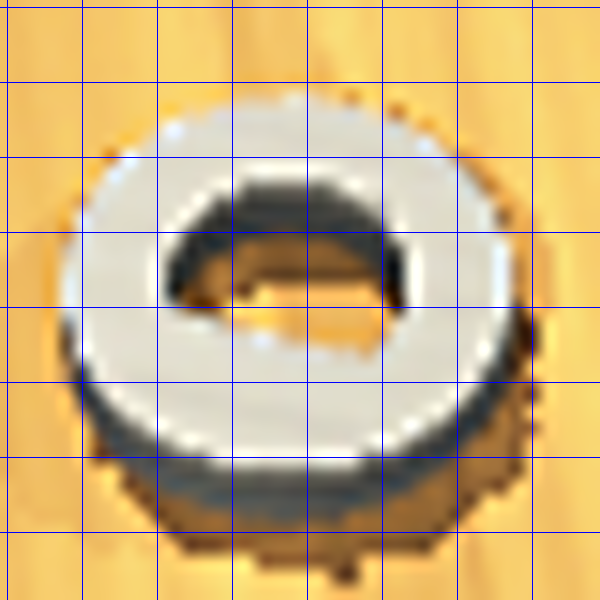

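```bash
python3 - <<'E'
from h import *
def lin(n,a,b,z):
    p,q=pt(n,*a,z),pt(n,*b,z);d=q-p;print(p,q,np.linalg.norm(d),(np.degrees(np.arctan2(d[1],d[0]))+90)%180)
lin("side",(291+165/15-.5,320+300/15-.5),(291+370/15-.5,320+358/15-.5),.012)
lin("side",(291+215/15-.5,320+315/15-.5),(291+370/15-.5,320+358/15-.5),.012)
E
python3 -m creep '[{"tx":0.03,"ty":0,"tz":-0.005,"wx":8.5,"wy":0,"wz":0,"claw":0.2},{"tx":0.06,"ty":0,"tz":-0.005,"wx":17,"wy":0,"wz":0,"claw":0.2},{"tx":0.1,"ty":0,"tz":-0.005,"wx":24.7,"wy":0,"wz":0,"claw":0.2},{"tx":0.13,"ty":0,"tz":-0.005,"wx":24.7,"wy":0,"wz":0,"claw":0.2},{"tx":0.15,"ty":0,"tz":-0.005,"wx":24.7,"wy":0,"wz":0,"claw":0.2},{"tx":0.15,"ty":0,"tz":-0.005,"wx":24.7,"wy":0,"wz":0,"claw":0.2}]';python3 -c "
from h import *
plan(.4263,-.2547,.021,-60)"
```

```text
[ 0.41050345 -0.25424354  0.012     ] [ 0.43579818 -0.26736262  0.012     ] 0.028494446699104527 62.58655448899786
[ 0.41668856 -0.25759389  0.012     ] [ 0.43579818 -0.26736262  0.012     ] 0.021461730646593454 62.92415411698199
clock: 19.95
position: [0.4288, -0.2485, 0.0469]
tool_rot: [-1.652, 1.566, 2.035]
force: [0.2, -0.5, 1.0]
grip_width: 0.068
t [0.0259 0.0041 0.0053] w [ 1.23 -0.02  0.26] | curyaw -58.8 q7 -0.03 q [ 0.1   0.71  0.42  2.08 -0.62  0.48 -0.03] t= 19.95
```

```bash
python3 -m creep '[{"tx":0,"ty":0.004,"tz":0.005,"wx":1.2,"wy":0,"wz":0,"claw":0.2},{"tx":0,"ty":0.004,"tz":0.005,"wx":1.2,"wy":0,"wz":0,"claw":0.2},{"tx":0,"ty":0.004,"tz":0.005,"wx":1.2,"wy":0,"wz":0,"claw":0.2}]';python3 -c "
from h import *
plan(.4263,-.2547,.021,-60)"
```

```text
clock: 20.25
position: [0.427, -0.2548, 0.0477]
tool_rot: [-1.896, 1.567, 1.771]
force: [-0.7, 0.5, 0.5]
grip_width: 0.0683
t [ 0.0267 -0.0003  0.0006] w [ 0.08 -0.07  0.2 ] | curyaw -59.9 q7 -0.04 q [ 0.11  0.71  0.42  2.08 -0.62  0.48 -0.04] t= 20.25
```

```bash
python3 -m creep '[{"tx":0.015,"ty":0,"tz":0.0005,"wx":0,"wy":0,"wz":0,"claw":0.2},{"tx":0.025,"ty":0,"tz":0.0005,"wx":0,"wy":0,"wz":0,"claw":0.2},{"tx":0.0265,"ty":0,"tz":0.0005,"wx":0,"wy":0,"wz":0,"claw":0.2},{"tx":0.0265,"ty":0,"tz":0.0005,"wx":0,"wy":0,"wz":0,"claw":0.3},{"tx":0.0265,"ty":0,"tz":0.0005,"wx":0,"wy":0,"wz":0,"claw":0.4},{"tx":0.0265,"ty":0,"tz":0.0005,"wx":0,"wy":0,"wz":0,"claw":0.6},{"tx":0.0265,"ty":0,"tz":0.0005,"wx":0,"wy":0,"wz":0,"claw":0.6},{"tx":0.0265,"ty":0,"tz":0.0005,"wx":0,"wy":0,"wz":0,"claw":0.6}]' 40;python3 -c "
from h import *
st()"
python3 -m creep '[{"tx":-0.01,"ty":0,"tz":0,"wx":0,"wy":0,"wz":0,"claw":0.6},{"tx":-0.04,"ty":0,"tz":0,"wx":0,"wy":0,"wz":0,"claw":0.6},{"tx":-0.08,"ty":0,"tz":0,"wx":0,"wy":0,"wz":0,"claw":0.6},{"tx":-0.08,"ty":0,"tz":0,"wx":0,"wy":0,"wz":0,"claw":0.6},{"tx":-0.08,"ty":0,"tz":0,"wx":0,"wy":0,"wz":0,"claw":0.6}]';python3 -c "
from h import *
s=bot.grab_frame('side');st()
cv2.imwrite('pics/o3.png',cv2.resize(s[270:350,270:350],None,fx=7,fy=7,interpolation=cv2.INTER_CUBIC))"
```

```text
clock: 21.05
position: [0.4264, -0.2548, 0.0219]
tool_rot: [-1.928, 1.567, 1.739]
force: [-4.5, 2.5, 8.8]
grip_width: 0.0564
21.05 [ 0.4264 -0.2548  0.0219] yaw -59.9 F [-4.5  2.5  8.8] w 0.0564
clock: 21.55
position: [0.4271, -0.255, 0.1031]
tool_rot: [-2.464, 1.567, 1.203]
force: [0.6, 0.3, -1.5]
grip_width: 0.0569
21.6 [ 0.4267 -0.2547  0.1022] yaw -59.9 F [-0.5  1.3 -2.4] w 0.0564
```

View pics/o3.png

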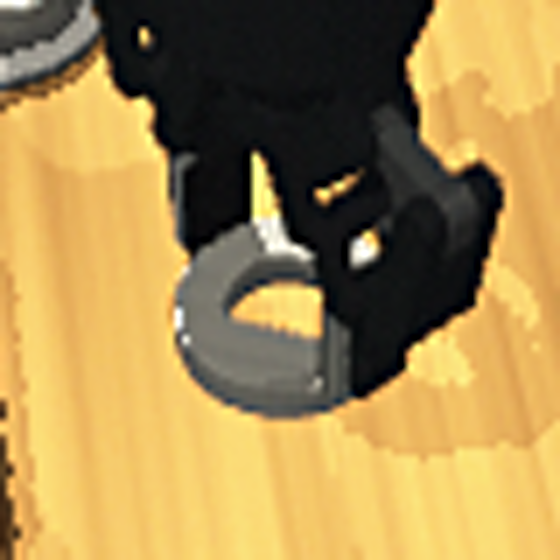

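```bash
python3 -c "
from h import *
plan(.5936,-.0085,.18,89)"
```

```text
t [-0.0768 -0.1295 -0.2681] w [31.11 -0.06  0.24] | curyaw -59.9 q7 -0.09 q [ 0.04  0.62  0.52  2.07 -0.55  0.59 -0.09] t= 21.6
```

```bash
python3 -m creep '[{"tx":-0.04,"ty":0,"tz":0,"wx":-8.5,"wy":0,"wz":0,"claw":0.6},{"tx":-0.08,"ty":-0.015,"tz":-0.03,"wx":-17,"wy":0,"wz":0,"claw":0.6},{"tx":-0.08,"ty":-0.033,"tz":-0.07,"wx":-25,"wy":0,"wz":0,"claw":0.6},{"tx":-0.08,"ty":-0.053,"tz":-0.11,"wx":-34,"wy":0,"wz":0,"claw":0.6},{"tx":-0.08,"ty":-0.072,"tz":-0.15,"wx":-42,"wy":0,"wz":0,"claw":0.6},{"tx":-0.08,"ty":-0.09,"tz":-0.19,"wx":-51,"wy":0,"wz":0,"claw":0.6},{"tx":-0.08,"ty":-0.11,"tz":-0.23,"wx":-59,"wy":0,"wz":0,"claw":0.6},{"tx":-0.08,"ty":-0.1295,"tz":-0.268,"wx":-68,"wy":0,"wz":0,"claw":0.6}]';python3 -c "
from h import *
plan(.5936,-.0085,.18,89)"
```

```text
clock: 22.4
position: [0.5939, -0.0068, 0.1822]
tool_rot: [-2.892, 1.566, 1.961]
force: [0.6, -0.6, -1.7]
grip_width: 0.0568
t [ 0.0022 -0.0005  0.0017] w [-80.94  -0.27  -0.13] | curyaw 8.1 q7 0.25 q [-0.29  0.57  0.3   1.76 -0.22  0.85  0.25] t= 22.4
```

```bash
python3 -m creep '[{"tx":0.002,"ty":-0.0005,"tz":0.0015,"wx":-8.5,"wy":0,"wz":0,"claw":0.6},{"tx":0.002,"ty":-0.0005,"tz":0.0015,"wx":-17,"wy":0,"wz":0,"claw":0.6},{"tx":0.002,"ty":-0.0005,"tz":0.0015,"wx":-25,"wy":0,"wz":0,"claw":0.6},{"tx":0.002,"ty":-0.0005,"tz":0.0015,"wx":-34,"wy":0,"wz":0,"claw":0.6},{"tx":0.002,"ty":-0.0005,"tz":0.0015,"wx":-42,"wy":0,"wz":0,"claw":0.6},{"tx":0.002,"ty":-0.0005,"tz":0.0015,"wx":-51,"wy":0,"wz":0,"claw":0.6},{"tx":0.002,"ty":-0.0005,"tz":0.0015,"wx":-59,"wy":0,"wz":0,"claw":0.6},{"tx":0.002,"ty":-0.0005,"tz":0.0015,"wx":-68,"wy":0,"wz":0,"claw":0.6}]';python3 -c "
from h import *
plan(.5936,-.0085,.18,89)"
```

```text
clock: 23.2
position: [0.593, -0.0084, 0.179]
tool_rot: [2.494, 1.565, 2.25]
force: [0.4, 0.0, -1.6]
grip_width: 0.0564
t [-0.001   0.      0.0006] w [-13.01  -0.25  -0.24] | curyaw 76.0 q7 1.24 q [-0.07  0.55 -0.01  1.75  0.    0.84  1.24] t= 23.2
```

```bash
python3 -m creep '[{"tx":0,"ty":0,"tz":0.0005,"wx":-8,"wy":0,"wz":0,"claw":0.6},{"tx":0,"ty":0,"tz":0.0005,"wx":-13,"wy":0,"wz":0,"claw":0.6},{"tx":0,"ty":0,"tz":0.0005,"wx":-13,"wy":0,"wz":0,"claw":0.6},{"tx":0,"ty":0,"tz":0.0005,"wx":-13,"wy":0,"wz":0,"claw":0.6}]';python3 -c "
from h import *
plan(.5936,-.0085,.148,89)
s=avg('side',3)
cv2.imwrite('pics/o4.png',cv2.resize(s[165:245,325:405].astype(np.uint8),None,fx=9,fy=9,interpolation=cv2.INTER_CUBIC))"
```

```text
clock: 23.6
position: [0.5931, -0.0087, 0.1783]
tool_rot: [2.391, 1.564, 2.37]
force: [0.1, -0.7, -1.4]
grip_width: 0.0568
t [0.0303 0.     0.0006] w [-0.2  -0.3  -0.28] | curyaw 88.8 q7 1.43 q [-0.03  0.56 -0.07  1.75  0.04  0.85  1.43] t= 23.6
```

View pics/o4.png

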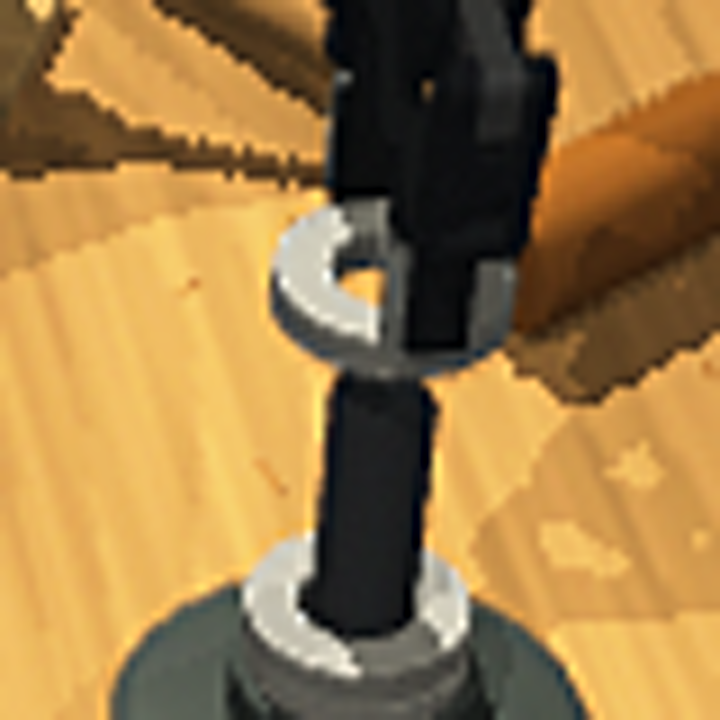

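```bash
python3 -m creep '[{"tx":0.012,"ty":0,"tz":0.0005,"wx":0,"wy":-0.3,"wz":-0.3,"claw":0.6},{"tx":0.022,"ty":0,"tz":0.0005,"wx":0,"wy":-0.3,"wz":-0.3,"claw":0.6},{"tx":0.028,"ty":0,"tz":0.0005,"wx":0,"wy":-0.3,"wz":-0.3,"claw":0.6},{"tx":0.032,"ty":0,"tz":0.0005,"wx":0,"wy":-0.3,"wz":-0.3,"claw":0.6},{"tx":0.032,"ty":0,"tz":0.0005,"wx":0,"wy":-0.3,"wz":-0.3,"claw":0.6}]';python3 -c "
from h import *
st();plan(.5936,-.0085,.13,89)"
```

```text
clock: 24.25
position: [0.5938, -0.0081, 0.1463]
tool_rot: [-0.538, 1.57, -0.557]
force: [2.4, 1.5, -3.7]
grip_width: 0.0566
24.25 [ 0.5938 -0.0081  0.1463] yaw 88.9 F [ 2.4  1.5 -3.7] w 0.0566
t [ 0.0163 -0.0004 -0.0002] w [-0.11  0.04  0.02] | curyaw 88.9 q7 1.42 q [-0.04  0.6  -0.07  1.77  0.06  0.78  1.42] t= 24.25
```

```bash
python3 -m creep '[{"tx":0.004,"ty":0,"tz":0,"wx":0,"wy":0,"wz":0,"claw":0.6},{"tx":0.008,"ty":0,"tz":0,"wx":0,"wy":0,"wz":0,"claw":0.6},{"tx":0.012,"ty":0,"tz":0,"wx":0,"wy":0,"wz":0,"claw":0.6},{"tx":0.012,"ty":0,"tz":0,"wx":0,"wy":0,"wz":0,"claw":0.6}]';python3 -c "
from h import *
st();plan(.5936,-.0085,.09,89);print(bot.observe()['moment'])"
```

```text
clock: 24.65
position: [0.5939, -0.0081, 0.1339]
tool_rot: [-0.454, 1.57, -0.473]
force: [1.7, 0.7, -3.0]
grip_width: 0.0566
24.65 [ 0.5939 -0.0081  0.1339] yaw 88.9 F [ 1.7  0.7 -3. ] w 0.0566
t [ 0.0439 -0.0004 -0.0003] w [-0.11  0.04  0.02] | curyaw 88.9 q7 1.41 q [-0.04  0.61 -0.07  1.78  0.06  0.75  1.41] t= 24.65
[ 0.19106299 -0.5066777  -0.04934252]
```

```bash
python3 -m creep '[{"tx":0.01,"ty":0.0003,"tz":0.0005,"wx":0,"wy":0,"wz":0,"claw":0.6},{"tx":0.02,"ty":0.0003,"tz":0.0005,"wx":0,"wy":0,"wz":0,"claw":0.6},{"tx":0.03,"ty":0.0003,"tz":0.0005,"wx":0,"wy":0,"wz":0,"claw":0.6},{"tx":0.04,"ty":0.0003,"tz":0.0005,"wx":0,"wy":0,"wz":0,"claw":0.6},{"tx":0.047,"ty":0.0003,"tz":0.0005,"wx":0,"wy":0,"wz":0,"claw":0.6},{"tx":0.047,"ty":0.0003,"tz":0.0005,"wx":0,"wy":0,"wz":0,"claw":0.6}]';python3 -c "
from h import *
st();plan(.5936,-.0085,.09,89);print(bot.observe()['moment'])
s=bot.grab_frame('side')
cv2.imwrite('pics/o5.png',cv2.resize(s[165:265,325:405].astype(np.uint8),None,fx=7,fy=7,interpolation=cv2.INTER_CUBIC))"
```

```text
clock: 25.25
position: [0.594, -0.0077, 0.0857]
tool_rot: [-2.71, 1.57, -2.729]
force: [-0.0, 0.4, -2.0]
grip_width: 0.0566
25.25 [ 0.594  -0.0077  0.0857] yaw 88.9 F [-0.   0.4 -2. ] w 0.0566
t [-0.0043 -0.0008 -0.0004] w [-0.1  -0.05  0.02] | curyaw 88.9 q7 1.41 q [-0.04  0.68 -0.06  1.8   0.07  0.66  1.41] t= 25.25
[ 0.03588792 -0.001885    0.0056153 ]
```

View pics/o5.png

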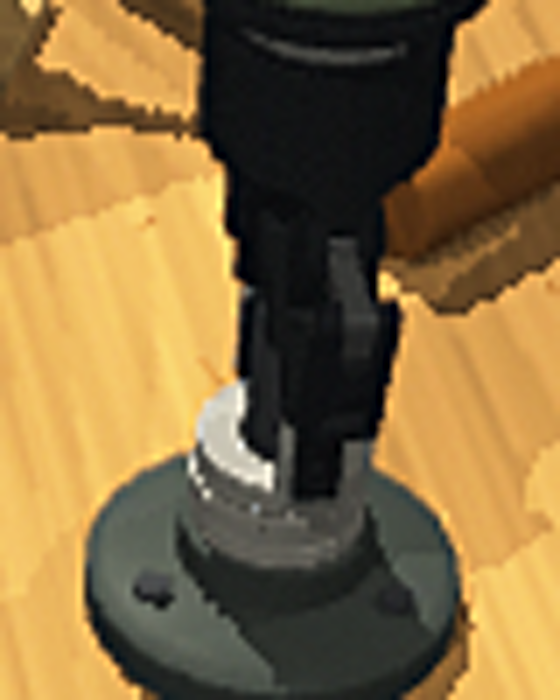

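Free, ring bottom about 4 mm above spacer 1. Release and rise.

```bash
python3 -m creep '[{"tx":0,"ty":0,"tz":0,"wx":0,"wy":0,"wz":0,"claw":0.1},{"tx":0,"ty":0,"tz":0,"wx":0,"wy":0,"wz":0,"claw":0.1},{"tx":0,"ty":0,"tz":0,"wx":0,"wy":0,"wz":0,"claw":0.1},{"tx":0,"ty":0,"tz":0,"wx":0,"wy":0,"wz":0,"claw":0.1},{"tx":-0.04,"ty":0,"tz":0,"wx":0,"wy":0,"wz":0,"claw":0.1},{"tx":-0.08,"ty":0,"tz":0,"wx":0,"wy":0,"wz":0,"claw":0.1},{"tx":-0.12,"ty":0,"tz":0,"wx":0,"wy":0,"wz":0,"claw":0.1},{"tx":-0.12,"ty":0,"tz":0,"wx":0,"wy":0,"wz":0,"claw":0.1}]';python3 -c "
from h import *
s=avg('side',3);np.save('s2.npy',s)
tile(s,[(365,230)],40,7,'pics/p1.png');tile(s,[(290,228)],20,28,'pics/p2.png')
for lo in(110,130): print(ring(s,'side',290,226,.024,w=13,lo=lo,sat=45))
"
```

```text
clock: 26.1
position: [0.5965, -0.0077, 0.2118]
tool_rot: [0.025, 1.563, 0.005]
force: [0.0, -0.2, -0.2]
grip_width: 0.0769
(array([0.42442824, 0.07804331, 0.024     ]), (24.488792419433594, 32.25947952270508), (289.39542388916016, 226.49159812927246))
(array([0.42547862, 0.09935177, 0.024     ]), (14.658476829528809, 22.112157821655273), (288.8634452819824, 221.080792427063))
```

View pics/p1.png

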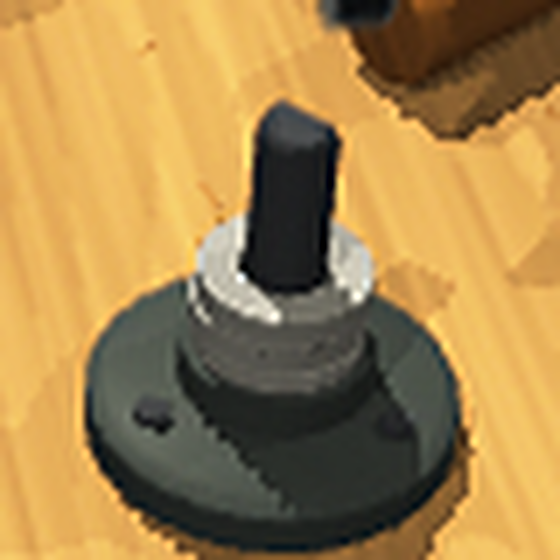

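View pics/p2.png

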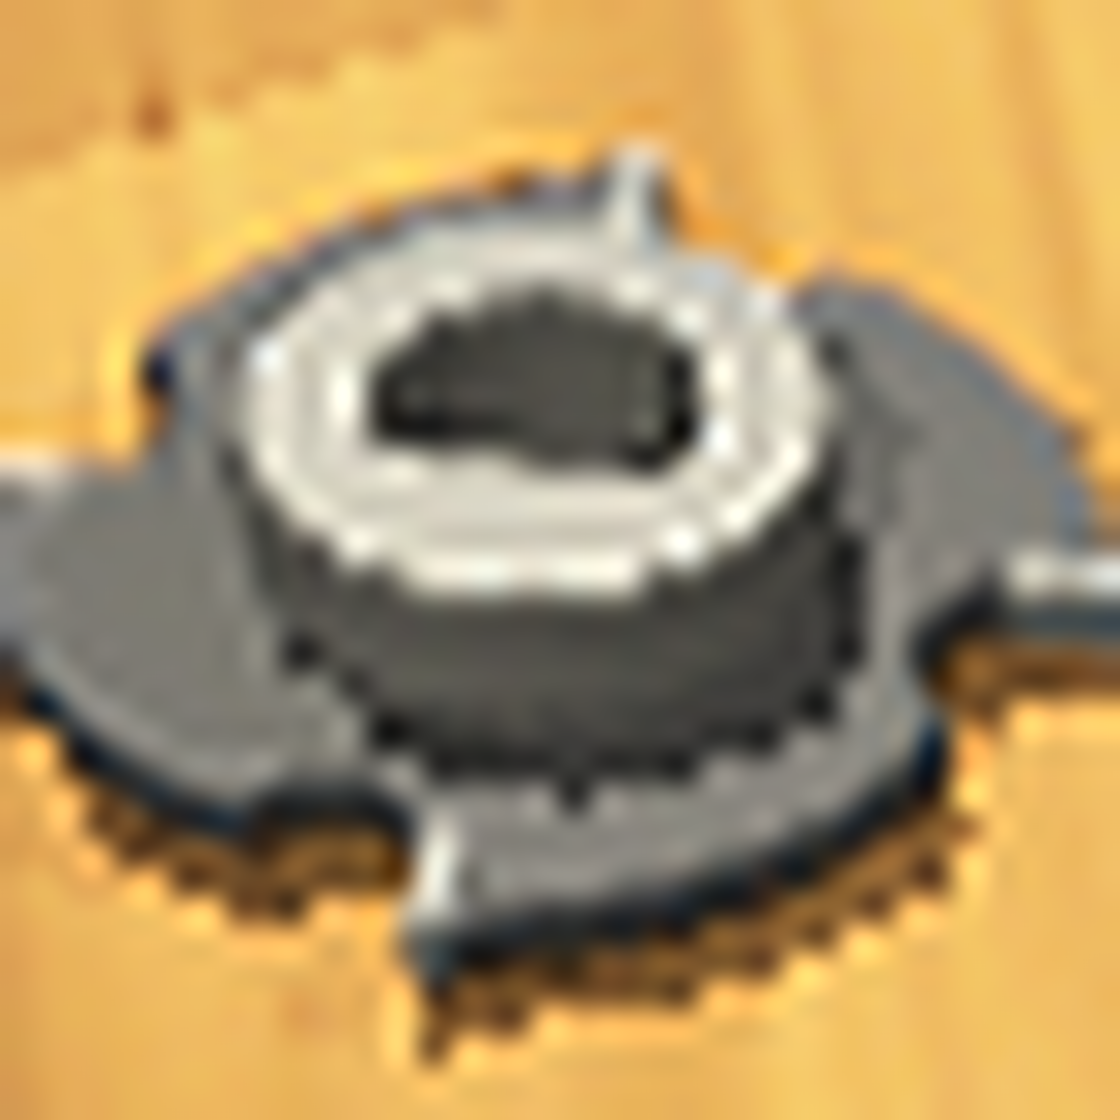

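```bash
python3 - <<'E'
from h import *
def lin(n,a,b,z):
    p,q=pt(n,*a,z),pt(n,*b,z);d=q-p;print(p,q,np.linalg.norm(d),(np.degrees(np.arctan2(d[1],d[0]))+90)%180)
f=lambda x,y:(270+x/28-.5,208+y/28-.5)
print(pt("side",*f(537,407),.024))
lin("side",f(375,438),f(670,470),.024)
lin("side",f(400,440),f(650,468),.024)
# edge fit on side: bottom edge of dark bore per column
s=np.mean([np.load("s.npy"),np.load("s2.npy")],0).mean(2)
P=[]
for u in range(285,293):
    c=s[216:232,u]; i=int(np.argmin(c[3:8]))+3
    while c[i]<130:i+=1
    P.append((u,216+i-1+(130-c[i-1])/(c[i]-c[i-1])))
print(np.round(P,2).tolist());k=np.polyfit(*zip(*P),1);lin("side",(284,np.polyval(k,284)),(293,np.polyval(k,293)),.024)
s=np.load("t.npy").mean(2)
P=[]
for v in range(250,260):
    r=s[v,285:302]; i=int(np.argmin(r[3:9]))+3
    while r[i]<110:i+=1
    P.append((285+i-1+(110-r[i-1])/(r[i]-r[i-1]),v))
print(np.round(P,2).tolist())
E
```

```text
[0.42459262 0.09565298 0.024     ]
[0.40965355 0.09348339 0.024     ] [0.43544216 0.08506343 0.024     ] 0.02712836102372782 71.91819013309713
[0.41185455 0.09286771 0.024     ] [0.43369521 0.08560935 0.024     ] 0.023015176064925605 71.61667895938146
[[285.0, 223.74], [286.0, 223.7], [287.0, 223.65], [288.0, 223.96], [289.0, 224.32], [290.0, 224.31], [291.0, 224.28], [292.0, 224.47]]
[0.41227447 0.09167981 0.024     ] [0.43422433 0.08396615 0.024     ] 0.02326579053964344 70.63741108400345
[[293.36, 250.0], [293.68, 251.0], [293.22, 252.0], [292.71, 253.0], [292.47, 254.0], [292.61, 255.0], [292.8, 256.0], [292.71, 257.0], [292.45, 258.0], [292.03, 259.0]]
```

```bash
python3 -c "
from h import *
plan(.4233,.0955,.2,113)"
```

```text
t [ 0.0063  0.0999 -0.1727] w [-2.411e+01 -2.000e-02  2.000e-02] | curyaw 88.9 q7 1.42 q [-0.04  0.52 -0.07  1.72  0.05  0.9   1.42] t= 26.25
```

```bash
python3 -m creep '[{"tx":0.006,"ty":0.02,"tz":-0.035,"wx":8.5,"wy":0,"wz":0,"claw":0.2},{"tx":0.006,"ty":0.04,"tz":-0.07,"wx":17,"wy":0,"wz":0,"claw":0.2},{"tx":0.006,"ty":0.06,"tz":-0.105,"wx":25.5,"wy":0,"wz":0,"claw":0.2},{"tx":0.006,"ty":0.08,"tz":-0.14,"wx":34,"wy":0,"wz":0,"claw":0.2},{"tx":0.006,"ty":0.1,"tz":-0.173,"wx":42.5,"wy":0,"wz":0,"claw":0.2},{"tx":0.006,"ty":0.1,"tz":-0.173,"wx":51,"wy":0,"wz":0,"claw":0.2},{"tx":0.006,"ty":0.1,"tz":-0.173,"wx":59.5,"wy":0,"wz":0,"claw":0.2},{"tx":0.006,"ty":0.1,"tz":-0.173,"wx":68,"wy":0,"wz":0,"claw":0.2}]';python3 -c "
from h import *
plan(.4233,.0955,.12,-67)"
```

```text
clock: 27.05
position: [0.4223, 0.0956, 0.1995]
tool_rot: [-1.318, 1.569, -2.53]
force: [-0.3, -0.4, 0.1]
grip_width: 0.0683
t [0.0795 0.001  0.0004] w [8.758e+01 1.100e-01 7.000e-02] | curyaw 20.6 q7 0.08 q [-0.5   0.3   0.17  2.14 -0.08  0.71  0.08] t= 27.05
```

```bash
python3 -m creep '[{"tx":0.01,"ty":0.001,"tz":0,"wx":8.5,"wy":0,"wz":0,"claw":0.2},{"tx":0.02,"ty":0.001,"tz":0,"wx":17,"wy":0,"wz":0,"claw":0.2},{"tx":0.03,"ty":0.001,"tz":0,"wx":25.5,"wy":0,"wz":0,"claw":0.2},{"tx":0.04,"ty":0.001,"tz":0,"wx":34,"wy":0,"wz":0,"claw":0.2},{"tx":0.05,"ty":0.001,"tz":0,"wx":42.5,"wy":0,"wz":0,"claw":0.2},{"tx":0.06,"ty":0.001,"tz":0,"wx":51,"wy":0,"wz":0,"claw":0.2},{"tx":0.07,"ty":0.001,"tz":0,"wx":59.5,"wy":0,"wz":0,"claw":0.2},{"tx":0.08,"ty":0.001,"tz":0,"wx":68,"wy":0,"wz":0,"claw":0.2}]';python3 -m creep '[{"tx":0.02,"ty":0,"tz":0,"wx":8.5,"wy":0,"wz":0,"claw":0.2},{"tx":0.04,"ty":0,"tz":0,"wx":17,"wy":0,"wz":0,"claw":0.2},{"tx":0.06,"ty":0,"tz":0,"wx":19.5,"wy":0,"wz":0,"claw":0.2},{"tx":0.06,"ty":0,"tz":0,"wx":19.5,"wy":0,"wz":0,"claw":0.2},{"tx":0.06,"ty":0,"tz":0,"wx":19.5,"wy":0,"wz":0,"claw":0.2}]';python3 -c "
from h import *
plan(.4233,.0955,.031,-67)"
```

```text
clock: 27.85
position: [0.4225, 0.0955, 0.1183]
tool_rot: [-0.027, 1.567, -2.431]
force: [-0.2, -0.1, 1.0]
grip_width: 0.0685
clock: 28.35
position: [0.4219, 0.0949, 0.0581]
tool_rot: [0.27, 1.565, -2.473]
force: [0.3, -0.0, 0.4]
grip_width: 0.0683
t [ 0.0271 -0.0001 -0.0017] w [-0.18  0.32 -0.09] | curyaw -67.2 q7 -0.96 q [-0.64  0.62  0.36  2.24 -0.58  0.38 -0.96] t= 28.35
```

```bash
python3 -m creep '[{"tx":0.01,"ty":0,"tz":-0.0015,"wx":0,"wy":0.3,"wz":0,"claw":0.2},{"tx":0.018,"ty":0,"tz":-0.0015,"wx":0,"wy":0.3,"wz":0,"claw":0.2},{"tx":0.024,"ty":0,"tz":-0.0015,"wx":0,"wy":0.3,"wz":0,"claw":0.2},{"tx":0.026,"ty":0,"tz":-0.0015,"wx":0,"wy":0.3,"wz":0,"claw":0.2}]';python3 -c "
from h import *
st();plan(.4233,.0955,.031,-67)
s=bot.grab_frame('side')
cv2.imwrite('pics/q1.png',cv2.resize(s[160:260,240:340],None,fx=7,fy=7,interpolation=cv2.INTER_CUBIC))"
```

```text
clock: 28.75
position: [0.4229, 0.0952, 0.0316]
tool_rot: [0.916, 1.569, -1.828]
force: [0.2, 1.3, -0.3]
grip_width: 0.0684
28.75 [0.4229 0.0952 0.0316] yaw -67.2 F [ 0.2  1.3 -0.3] w 0.0684
t [ 0.0006 -0.0001 -0.0005] w [-0.18  0.06 -0.08] | curyaw -67.2 q7 -0.93 q [-0.58  0.67  0.29  2.24 -0.62  0.31 -0.93] t= 28.75
```

View pics/q1.png

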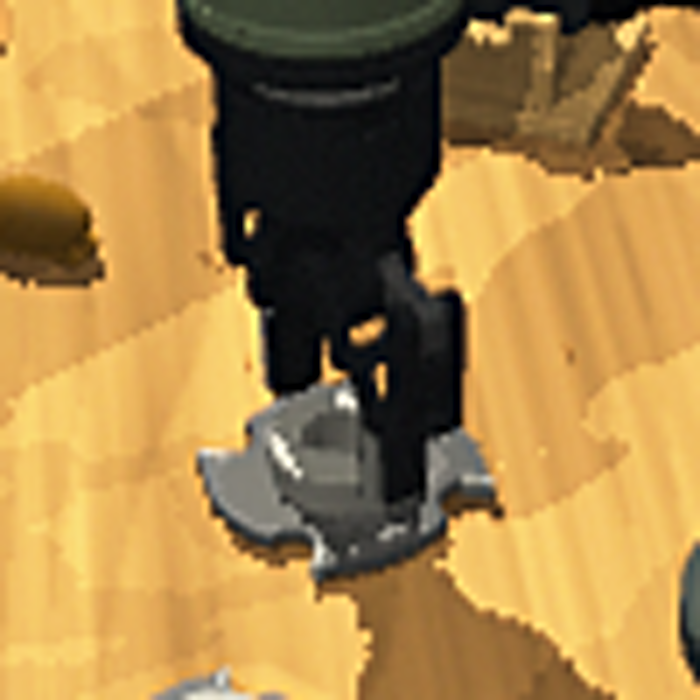

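Tips are just above the disc, no contact. Close and lift.

```bash
python3 -m creep '[{"tx":0,"ty":0,"tz":-0.0005,"wx":0,"wy":0,"wz":0,"claw":0.3},{"tx":0,"ty":0,"tz":-0.0005,"wx":0,"wy":0,"wz":0,"claw":0.4},{"tx":0,"ty":0,"tz":-0.0005,"wx":0,"wy":0,"wz":0,"claw":0.5},{"tx":0,"ty":0,"tz":-0.0005,"wx":0,"wy":0,"wz":0,"claw":0.6},{"tx":0,"ty":0,"tz":-0.0005,"wx":0,"wy":0,"wz":0,"claw":0.7},{"tx":0,"ty":0,"tz":-0.0005,"wx":0,"wy":0,"wz":0,"claw":0.7}]' 50;python3 -m creep '[{"tx":-0.01,"ty":0,"tz":0,"wx":0,"wy":0,"wz":0,"claw":0.7},{"tx":-0.04,"ty":0,"tz":0,"wx":0,"wy":0,"wz":0,"claw":0.7},{"tx":-0.08,"ty":0,"tz":0,"wx":0,"wy":0,"wz":0,"claw":0.7},{"tx":-0.08,"ty":0,"tz":0,"wx":0,"wy":0,"wz":0,"claw":0.7},{"tx":-0.08,"ty":0,"tz":0,"wx":0,"wy":0,"wz":0,"claw":0.7}]';python3 -c "
from h import *
st();plan(.5936,-.0085,.20,-67)
s=bot.grab_frame('side')
cv2.imwrite('pics/q2.png',cv2.resize(s[130:230,240:340],None,fx=7,fy=7,interpolation=cv2.INTER_CUBIC))"
```

```text
clock: 29.4
position: [0.4235, 0.0955, 0.0322]
tool_rot: [1.201, 1.57, -1.542]
force: [-3.7, 0.3, 13.0]
grip_width: 0.0509
clock: 29.9
position: [0.4237, 0.0962, 0.113]
tool_rot: [2.639, 1.569, -0.104]
force: [-0.1, -1.2, -3.1]
grip_width: 0.051
29.9 [0.4237 0.0962 0.113 ] yaw -67.1 F [-0.1 -1.2 -3.1] w 0.051
t [-0.0868  0.1626 -0.116 ] w [-0.13 -0.08 -0.04] | curyaw -67.1 q7 -1.03 q [-0.74  0.52  0.5   2.22 -0.5   0.51 -1.03] t= 29.9
```

View pics/q2.png

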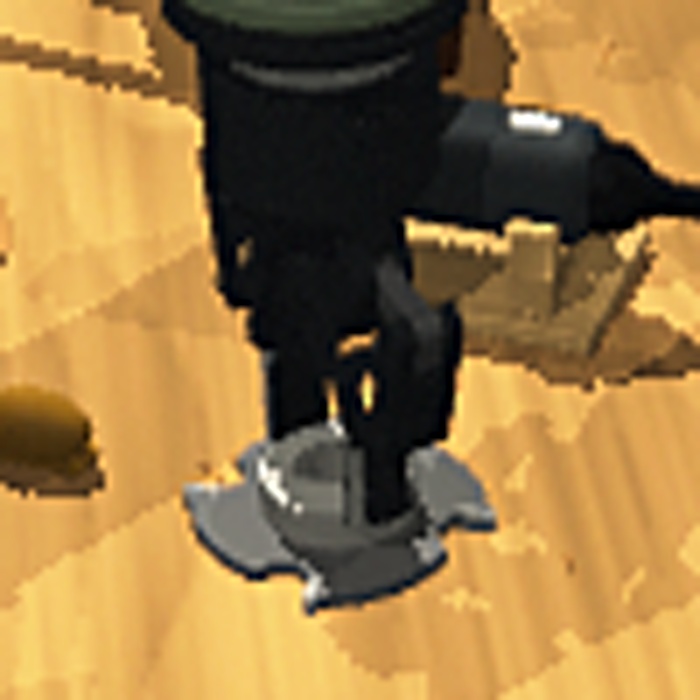

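```bash
python3 -m creep '[{"tx":-0.045,"ty":0,"tz":0,"wx":-8.5,"wy":0,"wz":0,"claw":0.7},{"tx":-0.087,"ty":0.01,"tz":-0.01,"wx":-17,"wy":0,"wz":0,"claw":0.7},{"tx":-0.087,"ty":0.04,"tz":-0.03,"wx":-25.5,"wy":0,"wz":0,"claw":0.7},{"tx":-0.087,"ty":0.07,"tz":-0.05,"wx":-34,"wy":0,"wz":0,"claw":0.7},{"tx":-0.087,"ty":0.1,"tz":-0.07,"wx":-42.5,"wy":0,"wz":0,"claw":0.7},{"tx":-0.087,"ty":0.13,"tz":-0.09,"wx":-51,"wy":0,"wz":0,"claw":0.7},{"tx":-0.087,"ty":0.163,"tz":-0.116,"wx":-59.5,"wy":0,"wz":0,"claw":0.7},{"tx":-0.087,"ty":0.163,"tz":-0.116,"wx":-68,"wy":0,"wz":0,"claw":0.7}]';python3 -c "
from h import *
plan(.5936,-.0085,.195,77.4)"
```

```text
clock: 30.75
position: [0.596, -0.0126, 0.1974]
tool_rot: [-0.179, 1.569, -1.733]
force: [-2.0, 0.4, -3.8]
grip_width: 0.0511
t [ 0.0024 -0.0023 -0.0042] w [-76.41   0.09   0.11] | curyaw 1.0 q7 0.12 q [-0.29  0.55  0.3   1.74 -0.2   0.88  0.12] t= 30.75
```

```bash
python3 -m creep '[{"tx":0.002,"ty":-0.002,"tz":-0.004,"wx":-8.5,"wy":0,"wz":0,"claw":0.7},{"tx":0.002,"ty":-0.002,"tz":-0.004,"wx":-17,"wy":0,"wz":0,"claw":0.7},{"tx":0.002,"ty":-0.002,"tz":-0.004,"wx":-25.5,"wy":0,"wz":0,"claw":0.7},{"tx":0.002,"ty":-0.002,"tz":-0.004,"wx":-34,"wy":0,"wz":0,"claw":0.7},{"tx":0.002,"ty":-0.002,"tz":-0.004,"wx":-42.5,"wy":0,"wz":0,"claw":0.7},{"tx":0.002,"ty":-0.002,"tz":-0.004,"wx":-51,"wy":0,"wz":0,"claw":0.7},{"tx":0.002,"ty":-0.002,"tz":-0.004,"wx":-59.5,"wy":0,"wz":0,"claw":0.7},{"tx":0.002,"ty":-0.002,"tz":-0.004,"wx":-68,"wy":0,"wz":0,"claw":0.7}]';python3 -m creep '[{"tx":0,"ty":0,"tz":0,"wx":-8.4,"wy":0,"wz":0,"claw":0.7},{"tx":0,"ty":0,"tz":0,"wx":-8.4,"wy":0,"wz":0,"claw":0.7},{"tx":0,"ty":0,"tz":0,"wx":-8.4,"wy":0,"wz":0,"claw":0.7}]';python3 -c "
from h import *
plan(.5938,-.0083,.165,77.4)
s=avg('side',2)
cv2.imwrite('pics/q3.png',cv2.resize(s[155:245,320:410].astype(np.uint8),None,fx=8,fy=8,interpolation=cv2.INTER_CUBIC))"
```

```text
clock: 31.55
position: [0.5932, -0.0087, 0.1938]
tool_rot: [-2.328, 1.567, -2.689]
force: [1.4, -0.4, -3.6]
grip_width: 0.0504
clock: 31.85
position: [0.5928, -0.009, 0.1927]
tool_rot: [-2.741, 1.566, -2.96]
force: [-0.9, -0.7, -3.0]
grip_width: 0.0509
t [0.0277 0.0009 0.0009] w [ 0.04 -0.25  0.11] | curyaw 77.4 q7 1.24 q [-0.05  0.54 -0.05  1.74  0.04  0.88  1.24] t= 31.85
```

View pics/q3.png

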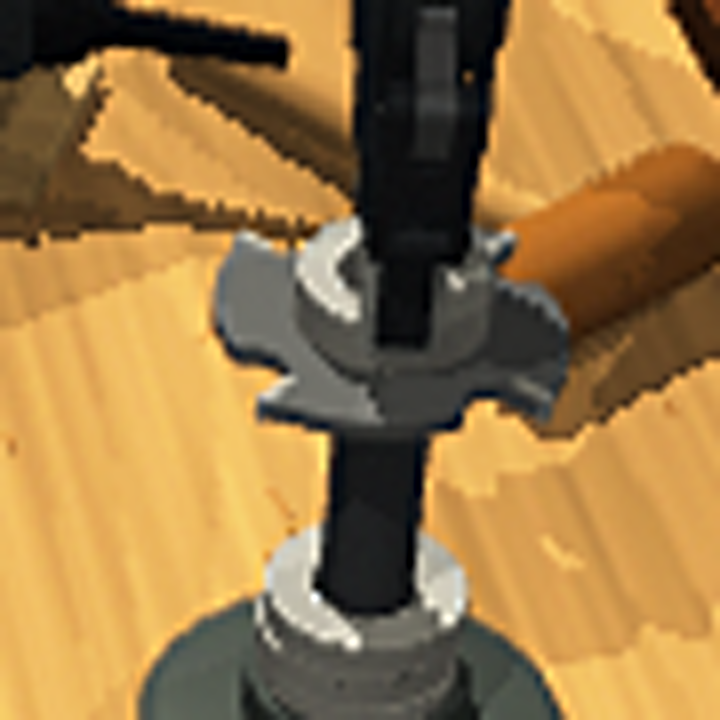

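```bash
python3 -m creep '[{"tx":0.012,"ty":0.0008,"tz":0.0008,"wx":0,"wy":-0.2,"wz":0,"claw":0.7},{"tx":0.022,"ty":0.0008,"tz":0.0008,"wx":0,"wy":-0.2,"wz":0,"claw":0.7},{"tx":0.028,"ty":0.0008,"tz":0.0008,"wx":0,"wy":-0.2,"wz":0,"claw":0.7},{"tx":0.032,"ty":0.0008,"tz":0.0008,"wx":0,"wy":-0.2,"wz":0,"claw":0.7},{"tx":0.036,"ty":0.0008,"tz":0.0008,"wx":0,"wy":-0.2,"wz":0,"claw":0.7},{"tx":0.036,"ty":0.0008,"tz":0.0008,"wx":0,"wy":-0.2,"wz":0,"claw":0.7}]';python3 -c "
from h import *
st();print(bot.observe()['moment'])"; python3 -m creep '[{"tx":0.004,"ty":0,"tz":0,"wx":0,"wy":0,"wz":0,"claw":0.7},{"tx":0.008,"ty":0,"tz":0,"wx":0,"wy":0,"wz":0,"claw":0.7},{"tx":0.008,"ty":0,"tz":0,"wx":0,"wy":0,"wz":0,"claw":0.7}]';python3 -c "
from h import *
st();print(bot.observe()['moment']);plan(.5938,-.0083,.107,77.4)"
```

```text
clock: 32.55
position: [0.5937, -0.0082, 0.1568]
tool_rot: [-1.797, 1.569, -2.015]
force: [0.4, -0.2, -3.3]
grip_width: 0.0505
32.55 [ 0.5937 -0.0082  0.1568] yaw 77.5 F [ 0.4 -0.2 -3.3] w 0.0505
[ 0.00311663  0.00424584 -0.01575931]
clock: 32.85
position: [0.5936, -0.0082, 0.1483]
tool_rot: [-1.964, 1.568, -2.182]
force: [0.3, -0.3, -3.8]
grip_width: 0.0512
32.85 [ 0.5936 -0.0082  0.1483] yaw 77.5 F [ 0.3 -0.3 -3.8] w 0.0512
[ 0.13271458 -0.13749224  0.00995435]
t [0.0413 0.     0.0003] w [ 0.11 -0.05  0.13] | curyaw 77.5 q7 1.23 q [-0.05  0.59 -0.05  1.77  0.04  0.78  1.23] t= 32.85
```

Smooth; lower to ~2 mm above the spacer stack (TCP ≈ 0.106), then release.

```bash
python3 -m creep '[{"tx":0.01,"ty":0,"tz":0,"wx":0,"wy":0,"wz":0,"claw":0.7},{"tx":0.02,"ty":0,"tz":0,"wx":0,"wy":0,"wz":0,"claw":0.7},{"tx":0.03,"ty":0,"tz":0,"wx":0,"wy":0,"wz":0,"claw":0.7},{"tx":0.038,"ty":0,"tz":0,"wx":0,"wy":0,"wz":0,"claw":0.7},{"tx":0.042,"ty":0,"tz":0,"wx":0,"wy":0,"wz":0,"claw":0.7},{"tx":0.042,"ty":0,"tz":0,"wx":0,"wy":0,"wz":0,"claw":0.7}]';python3 -c "
from h import *
st();print(bot.observe()['moment'])
s=avg('side',1)
cv2.imwrite('pics/q4.png',cv2.resize(s[155:265,310:420].astype(np.uint8),None,fx=6,fy=6,interpolation=cv2.INTER_CUBIC))"
```

```text
clock: 33.45
position: [0.5935, -0.0081, 0.1056]
tool_rot: [-2.124, 1.568, -2.342]
force: [1.1, 2.0, -4.5]
grip_width: 0.0508
33.45 [ 0.5935 -0.0081  0.1056] yaw 77.5 F [ 1.1  2.  -4.5] w 0.0508
[ 0.31432861 -0.40869047  0.0509815 ]
```

View pics/q4.png

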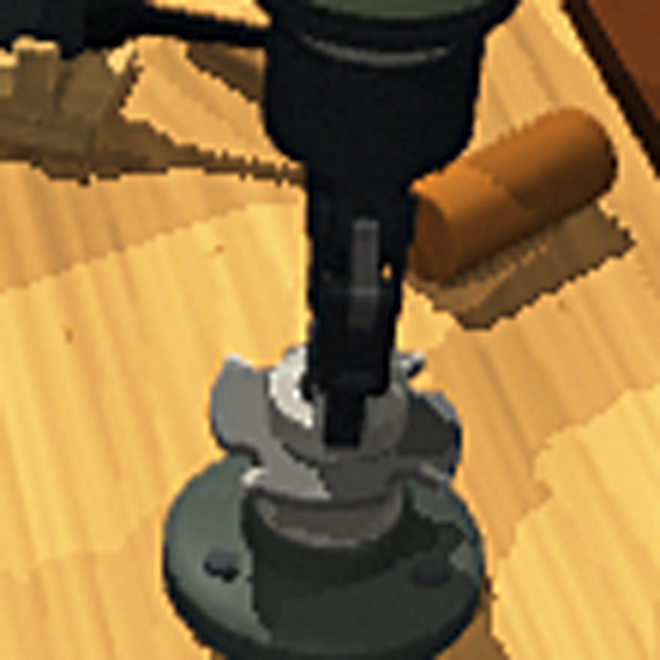

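```bash
python3 -m creep '[{"tx":0,"ty":0,"tz":0,"wx":0,"wy":0,"wz":0,"claw":0.15},{"tx":0,"ty":0,"tz":0,"wx":0,"wy":0,"wz":0,"claw":0.15},{"tx":0,"ty":0,"tz":0,"wx":0,"wy":0,"wz":0,"claw":0.15},{"tx":0,"ty":0,"tz":0,"wx":0,"wy":0,"wz":0,"claw":0.15},{"tx":-0.04,"ty":0,"tz":0,"wx":0,"wy":0,"wz":0,"claw":0.15},{"tx":-0.08,"ty":0,"tz":0,"wx":0,"wy":0,"wz":0,"claw":0.15},{"tx":-0.1,"ty":0,"tz":0,"wx":0,"wy":0,"wz":0,"claw":0.15},{"tx":-0.1,"ty":0,"tz":0,"wx":0,"wy":0,"wz":0,"claw":0.15}]';python3 -c "
from h import *
s=avg('side',3);np.save('s3.npy',s)
tile(s,[(365,230)],40,8,'pics/r1.png');tile(s,[(326,405)],20,20,'pics/r2.png')
print(ring(s,'side',326,405,.010,w=18,lo=110,sat=80));plan(.4325,-.393,.2,0)
"
```

```text
clock: 34.3
position: [0.595, -0.008, 0.2093]
tool_rot: [-0.276, 1.567, -0.494]
force: [0.1, -0.5, -0.6]
grip_width: 0.0725
(array([ 0.4329485 , -0.39339391,  0.01      ]), (25.787567138671875, 26.44503402709961), (324.64819145202637, 403.88457679748535))
t [ 0.0066 -0.4107 -0.0738] w [77.52  0.    0.19] | curyaw 77.5 q7 1.24 q [-0.05  0.52 -0.05  1.73  0.03  0.9   1.24] t= 34.45
```

View pics/r1.png

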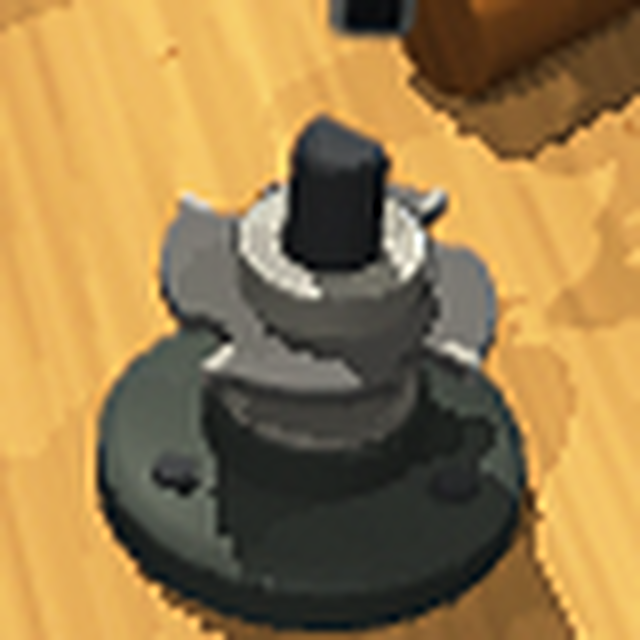

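View pics/r2.png

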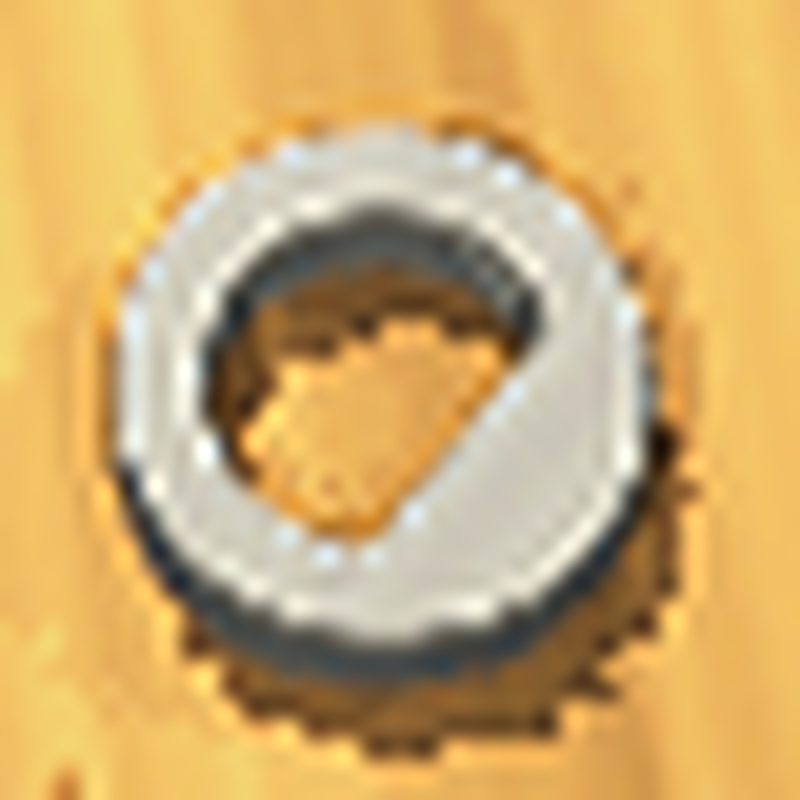

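```bash
python3 - <<'E'
from h import *
p,q=[pt("side",306+x/20-.5,385+y/20-.5,.010) for x,y in((530,345),(390,528))];d=q-p;print(p,q,np.linalg.norm(d),(np.degrees(np.arctan2(d[1],d[0]))+90)%180)
E
python3 -m creep '[{"tx":0.006,"ty":-0.05,"tz":-0.009,"wx":8.5,"wy":0,"wz":0,"claw":0.3},{"tx":0.006,"ty":-0.1,"tz":-0.018,"wx":17,"wy":0,"wz":0,"claw":0.3},{"tx":0.006,"ty":-0.15,"tz":-0.027,"wx":25.5,"wy":0,"wz":0,"claw":0.3},{"tx":0.006,"ty":-0.2,"tz":-0.036,"wx":34,"wy":0,"wz":0,"claw":0.3},{"tx":0.006,"ty":-0.25,"tz":-0.045,"wx":42.5,"wy":0,"wz":0,"claw":0.3},{"tx":0.006,"ty":-0.3,"tz":-0.054,"wx":51,"wy":0,"wz":0,"claw":0.3},{"tx":0.006,"ty":-0.35,"tz":-0.063,"wx":59.5,"wy":0,"wz":0,"claw":0.3},{"tx":0.006,"ty":-0.4,"tz":-0.073,"wx":68,"wy":0,"wz":0,"claw":0.3}]';python3 -c "
from h import *
plan(.4325,-.393,.06,0)"
```

```text
[ 0.44645401 -0.39146879  0.01      ] [ 0.43135108 -0.40623003  0.01      ] 0.021118548138105868 134.34449207182027
clock: 35.25
position: [0.4371, -0.3776, 0.1997]
tool_rot: [-1.352, 1.567, -2.763]
force: [0.9, -0.5, -0.5]
grip_width: 0.0598
t [ 0.1397 -0.0064  0.0143] w [9.18 0.07 0.22] | curyaw 9.2 q7 0.94 q [ 0.4   0.52  0.29  1.79 -0.19  0.86  0.94] t= 35.25
```

```bash
python3 -m creep '[{"tx":0.03,"ty":-0.006,"tz":0.014,"wx":8,"wy":0,"wz":0,"claw":0.25},{"tx":0.06,"ty":-0.006,"tz":0.014,"wx":9.2,"wy":0,"wz":0,"claw":0.25},{"tx":0.1,"ty":-0.006,"tz":0.014,"wx":9.2,"wy":0,"wz":0,"claw":0.25},{"tx":0.13,"ty":-0.006,"tz":0.014,"wx":9.2,"wy":0,"wz":0,"claw":0.25},{"tx":0.14,"ty":-0.006,"tz":0.014,"wx":9.2,"wy":0,"wz":0,"claw":0.25},{"tx":0.14,"ty":-0.006,"tz":0.014,"wx":9.2,"wy":0,"wz":0,"claw":0.25},{"tx":0.14,"ty":-0.006,"tz":0.014,"wx":9.2,"wy":0,"wz":0,"claw":0.25}]';python3 -c "
from h import *
plan(.4325,-.393,.022,0)
s=bot.grab_frame('side')
cv2.imwrite('pics/r3.png',cv2.resize(s[340:440,270:370],None,fx=6,fy=6,interpolation=cv2.INTER_CUBIC))"
```

```text
clock: 35.95
position: [0.4331, -0.393, 0.0606]
tool_rot: [-1.0, 1.567, -2.571]
force: [-0.1, -0.5, 0.8]
grip_width: 0.0639
t [ 0.0386 -0.0004 -0.0001] w [-0.03  0.12  0.18] | curyaw -0.0 q7 0.89 q [ 0.46  0.74  0.25  1.84 -0.3   0.6   0.89] t= 35.95
```

View pics/r3.png

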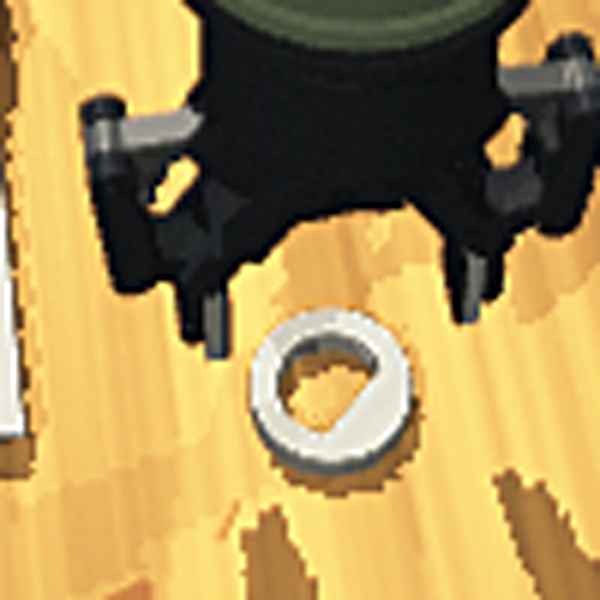

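```bash
python3 -m creep '[{"tx":0.015,"ty":-0.0005,"tz":0,"wx":0,"wy":0,"wz":0,"claw":0.25},{"tx":0.028,"ty":-0.0005,"tz":0,"wx":0,"wy":0,"wz":0,"claw":0.25},{"tx":0.037,"ty":-0.0005,"tz":0,"wx":0,"wy":0,"wz":0,"claw":0.25},{"tx":0.038,"ty":-0.0005,"tz":0,"wx":0,"wy":0,"wz":0,"claw":0.35},{"tx":0.038,"ty":-0.0005,"tz":0,"wx":0,"wy":0,"wz":0,"claw":0.45},{"tx":0.038,"ty":-0.0005,"tz":0,"wx":0,"wy":0,"wz":0,"claw":0.7},{"tx":0.038,"ty":-0.0005,"tz":0,"wx":0,"wy":0,"wz":0,"claw":0.7},{"tx":0.038,"ty":-0.0005,"tz":0,"wx":0,"wy":0,"wz":0,"claw":0.7}]' 40;python3 -c "
from h import *
st()"
python3 -m creep '[{"tx":-0.01,"ty":0,"tz":0,"wx":0,"wy":0,"wz":0,"claw":0.7},{"tx":-0.04,"ty":0,"tz":0,"wx":0,"wy":0,"wz":0,"claw":0.7},{"tx":-0.08,"ty":0,"tz":0,"wx":0,"wy":0,"wz":0,"claw":0.7},{"tx":-0.08,"ty":0,"tz":0,"wx":0,"wy":0,"wz":0,"claw":0.7},{"tx":-0.08,"ty":0,"tz":0,"wx":0,"wy":0,"wz":0,"claw":0.7}]';python3 -c "
from h import *
s=bot.grab_frame('side');st();plan(.5937,-.0083,.18,82)
cv2.imwrite('pics/r4.png',cv2.resize(s[300:400,270:370],None,fx=6,fy=6,interpolation=cv2.INTER_CUBIC))"
```

```text
clock: 36.8
position: [0.4329, -0.3933, 0.0233]
tool_rot: [-0.635, 1.567, -2.206]
force: [-0.9, 0.2, -1.3]
grip_width: 0.0442
36.8 [ 0.4329 -0.3933  0.0233] yaw -0.0 F [-0.9  0.2 -1.3] w 0.0442
clock: 37.3
position: [0.4336, -0.3933, 0.1046]
tool_rot: [-0.015, 1.567, -1.586]
force: [-0.2, -0.2, -1.1]
grip_width: 0.0438
37.35 [ 0.4332 -0.3929  0.1036] yaw -0.0 F [-0.2  0.5 -2.1] w 0.0441
t [-0.0778  0.1604 -0.3844] w [-8.201e+01  7.000e-02  1.900e-01] | curyaw -0.0 q7 0.88 q [ 0.44  0.67  0.28  1.83 -0.28  0.68  0.88] t= 37.35
```

View pics/r4.png

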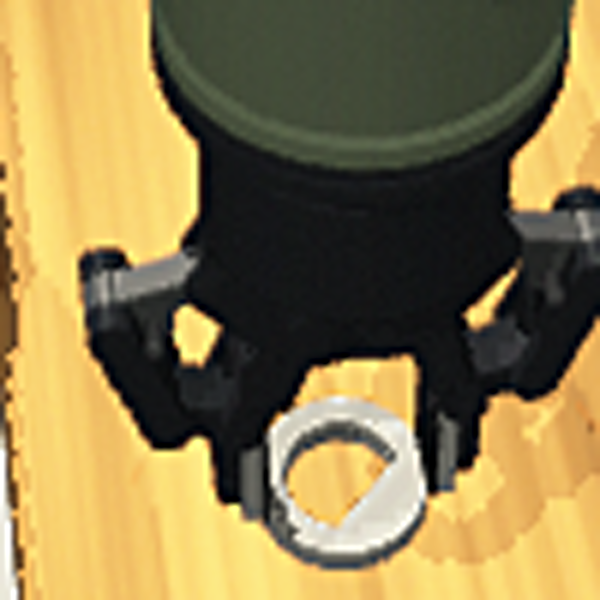

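```bash
python3 -m creep '[{"tx":-0.045,"ty":0.01,"tz":-0.02,"wx":-8.5,"wy":0,"wz":0,"claw":0.7},{"tx":-0.085,"ty":0.025,"tz":-0.06,"wx":-17,"wy":0,"wz":0,"claw":0.7},{"tx":-0.085,"ty":0.045,"tz":-0.105,"wx":-25.5,"wy":0,"wz":0,"claw":0.7},{"tx":-0.085,"ty":0.065,"tz":-0.15,"wx":-34,"wy":0,"wz":0,"claw":0.7},{"tx":-0.085,"ty":0.08,"tz":-0.195,"wx":-42.5,"wy":0,"wz":0,"claw":0.7},{"tx":-0.085,"ty":0.1,"tz":-0.24,"wx":-51,"wy":0,"wz":0,"claw":0.7},{"tx":-0.085,"ty":0.12,"tz":-0.285,"wx":-59.5,"wy":0,"wz":0,"claw":0.7},{"tx":-0.085,"ty":0.137,"tz":-0.33,"wx":-68,"wy":0,"wz":0,"claw":0.7}]';python3 -c "
from h import *
plan(.5937,-.0083,.185,82)"
```

```text
clock: 38.15
position: [0.5705, -0.0606, 0.1865]
tool_rot: [-2.027, 1.567, -2.405]
force: [0.8, -0.5, -0.5]
grip_width: 0.0438
t [0.0013 0.0571 0.0022] w [-13.66  -0.12   0.19] | curyaw 68.3 q7 1.19 q [ 0.01  0.52 -0.01  1.8   0.01  0.83  1.19] t= 38.15
```

```bash
python3 -m creep '[{"tx":0,"ty":0.03,"tz":0.001,"wx":-8,"wy":0,"wz":0,"claw":0.7},{"tx":0,"ty":0.057,"tz":0.002,"wx":-13.6,"wy":0,"wz":0,"claw":0.7},{"tx":0,"ty":0.057,"tz":0.002,"wx":-13.6,"wy":0,"wz":0,"claw":0.7},{"tx":0,"ty":0.057,"tz":0.002,"wx":-13.6,"wy":0,"wz":0,"claw":0.7},{"tx":0,"ty":0.057,"tz":0.002,"wx":-13.6,"wy":0,"wz":0,"claw":0.7}]';python3 -c "
from h import *
plan(.5937,-.0083,.165,82)
s=avg('side',2)
cv2.imwrite('pics/r5.png',cv2.resize(s[155:245,320:410].astype(np.uint8),None,fx=7,fy=7,interpolation=cv2.INTER_CUBIC))"
```

```text
clock: 38.65
position: [0.5929, -0.0095, 0.1858]
tool_rot: [-2.336, 1.566, -2.479]
force: [-0.3, -0.3, -0.4]
grip_width: 0.0441
t [0.0207 0.0014 0.0007] w [-0.19 -0.21  0.22] | curyaw 81.8 q7 1.3 q [-0.04  0.54 -0.07  1.74  0.05  0.86  1.3 ] t= 38.65
```

View pics/r5.png

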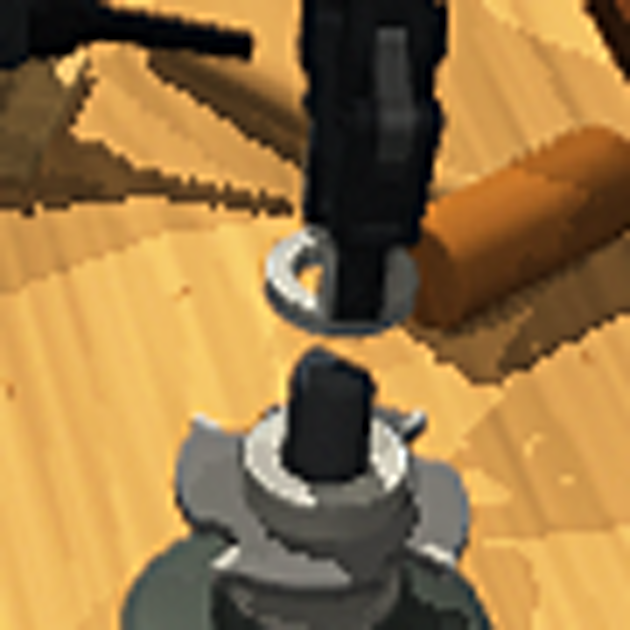

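```bash
python3 -m creep '[{"tx":0.012,"ty":0.0012,"tz":0.0007,"wx":0,"wy":-0.2,"wz":0.2,"claw":0.7},{"tx":0.022,"ty":0.0012,"tz":0.0007,"wx":0,"wy":-0.2,"wz":0.2,"claw":0.7},{"tx":0.028,"ty":0.0012,"tz":0.0007,"wx":0,"wy":-0.2,"wz":0.2,"claw":0.7},{"tx":0.033,"ty":0.0012,"tz":0.0007,"wx":0,"wy":-0.2,"wz":0.2,"claw":0.7},{"tx":0.036,"ty":0.0012,"tz":0.0007,"wx":0,"wy":-0.2,"wz":0.2,"claw":0.7},{"tx":0.036,"ty":0.0012,"tz":0.0007,"wx":0,"wy":-0.2,"wz":0.2,"claw":0.7}]';python3 -c "
from h import *
st();print(bot.observe()['moment'])"; python3 -m creep '[{"tx":0.004,"ty":0,"tz":0,"wx":0,"wy":0,"wz":0,"claw":0.7},{"tx":0.008,"ty":0,"tz":0,"wx":0,"wy":0,"wz":0,"claw":0.7},{"tx":0.008,"ty":0,"tz":0,"wx":0,"wy":0,"wz":0,"claw":0.7}]';python3 -c "
from h import *
st();print(bot.observe()['moment']);plan(.5938,-.0083,.122,82)"
```

```text
clock: 39.35
position: [0.5939, -0.0083, 0.1498]
tool_rot: [0.206, 1.57, 0.063]
force: [1.5, 1.0, -1.7]
grip_width: 0.0441
39.35 [ 0.5939 -0.0083  0.1498] yaw 81.8 F [ 1.5  1.  -1.7] w 0.0441
[ 0.26626618 -0.32026385  0.030026  ]
clock: 39.65
position: [0.5941, -0.0082, 0.1415]
tool_rot: [0.305, 1.57, 0.162]
force: [3.3, 0.4, -1.6]
grip_width: 0.044
39.65 [ 0.5941 -0.0082  0.1415] yaw 81.8 F [ 3.3  0.4 -1.6] w 0.044
[ 0.16269923 -0.53376245  0.05949665]
t [ 0.0195 -0.0001 -0.0003] w [-0.16  0.05 -0.01] | curyaw 81.8 q7 1.29 q [-0.04  0.6  -0.07  1.77  0.06  0.77  1.29] t= 39.65
```

```bash
python3 -m creep '[{"tx":0.005,"ty":0,"tz":0.0007,"wx":0,"wy":0,"wz":0,"claw":0.7},{"tx":0.01,"ty":0,"tz":0.0007,"wx":0,"wy":0,"wz":0,"claw":0.7},{"tx":0.015,"ty":0,"tz":0.0007,"wx":0,"wy":0,"wz":0,"claw":0.7},{"tx":0.019,"ty":0,"tz":0.0007,"wx":0,"wy":0,"wz":0,"claw":0.7},{"tx":0.019,"ty":0,"tz":0.0007,"wx":0,"wy":0,"wz":0,"claw":0.7}]';python3 -c "
from h import *
st();print(bot.observe()['moment'])
s=avg('side',1)
cv2.imwrite('pics/r6.png',cv2.resize(s[155:245,320:410].astype(np.uint8),None,fx=7,fy=7,interpolation=cv2.INTER_CUBIC))"
```

```text
clock: 40.15
position: [0.5945, -0.0083, 0.1218]
tool_rot: [2.262, 1.571, 2.12]
force: [0.2, 0.5, -0.8]
grip_width: 0.0442
40.15 [ 0.5945 -0.0083  0.1218] yaw 81.8 F [ 0.2  0.5 -0.8] w 0.0442
[-0.01032363 -0.02958745 -0.0523761 ]
```

View pics/r6.png

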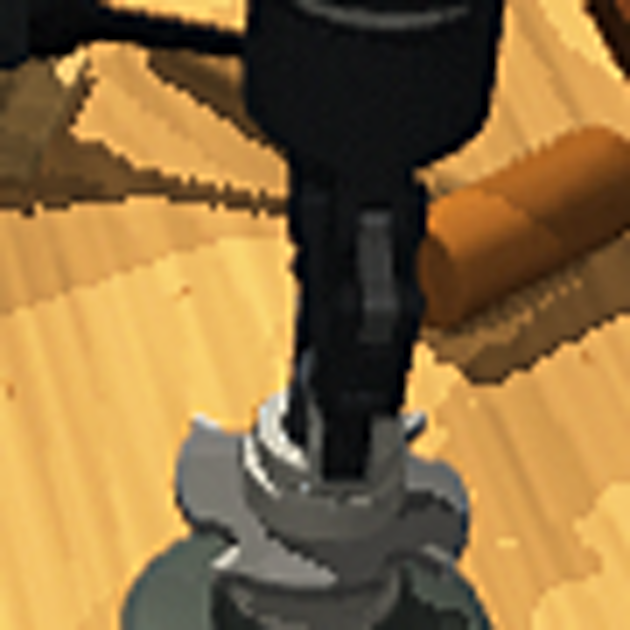

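Washer is on the spindle, just above the hub, with no contact force. Release and retreat.

```bash
python3 -m creep '[{"tx":0,"ty":0,"tz":0,"wx":0,"wy":0,"wz":0,"claw":0.2},{"tx":0,"ty":0,"tz":0,"wx":0,"wy":0,"wz":0,"claw":0.2},{"tx":0,"ty":0,"tz":0,"wx":0,"wy":0,"wz":0,"claw":0.2},{"tx":0,"ty":0,"tz":0,"wx":0,"wy":0,"wz":0,"claw":0.2},{"tx":-0.04,"ty":0,"tz":0,"wx":0,"wy":0,"wz":0,"claw":0.2},{"tx":-0.08,"ty":0,"tz":0,"wx":0,"wy":0,"wz":0,"claw":0.2},{"tx":-0.12,"ty":0,"tz":0,"wx":0,"wy":0,"wz":0,"claw":0.2},{"tx":-0.15,"ty":0,"tz":0,"wx":0,"wy":0,"wz":0,"claw":0.2}]';python3 -m creep '[{"tx":0,"ty":0.04,"tz":-0.04,"wx":0,"wy":0,"wz":0,"claw":0.2},{"tx":0,"ty":0.07,"tz":-0.08,"wx":0,"wy":0,"wz":0,"claw":0.2},{"tx":0,"ty":0.1,"tz":-0.12,"wx":0,"wy":0,"wz":0,"claw":0.2},{"tx":0,"ty":0.14,"tz":-0.14,"wx":0,"wy":0,"wz":0,"claw":0.2},{"tx":0,"ty":0.14,"tz":-0.14,"wx":0,"wy":0,"wz":0,"claw":0.2},{"tx":0,"ty":0.14,"tz":-0.14,"wx":0,"wy":0,"wz":0,"claw":0.2}]';python3 -c "
from h import *
s=avg('side',3);t=avg('top',2);st()
tile(s,[(365,230)],40,8,'pics/v1.png')
cv2.imwrite('pics/v2.png',t.astype(np.uint8));cv2.imwrite('pics/v3.png',s.astype(np.uint8))
r=ring(s,'side',366,217,.106,w=14,lo=110,sat=60);print(r)
"
```

```text
clock: 41.0
position: [0.5948, -0.0083, 0.2749]
tool_rot: [0.274, 1.568, 0.131]
force: [-0.3, 0.2, 0.0]
grip_width: 0.0683
clock: 41.6
position: [0.4759, 0.151, 0.275]
tool_rot: [0.296, 1.568, 0.155]
force: [0.6, -0.7, 1.0]
grip_width: 0.0684
41.85 [0.4766 0.1491 0.2745] yaw 81.7 F [-0.2  0.  -0.6] w 0.0685
(array([ 0.5829633 , -0.01977139,  0.106     ]), (16.51337242126465, 32.756446838378906), (362.5059299468994, 219.84322547912598))
```

View pics/v1.png

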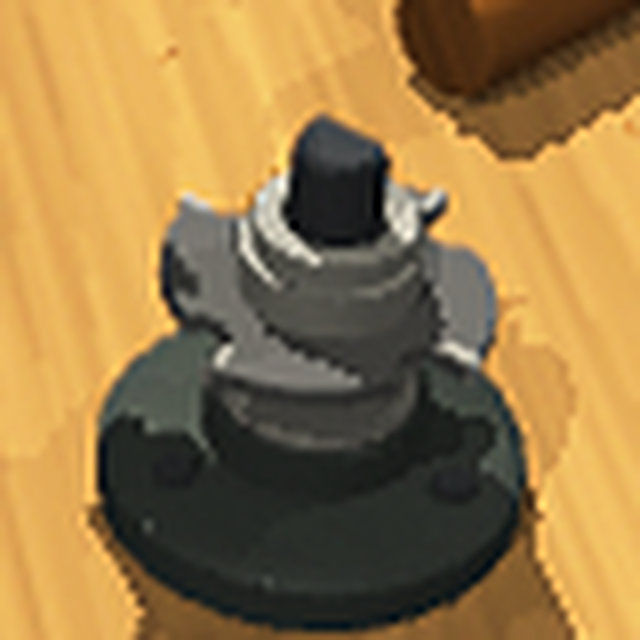

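View pics/v2.png

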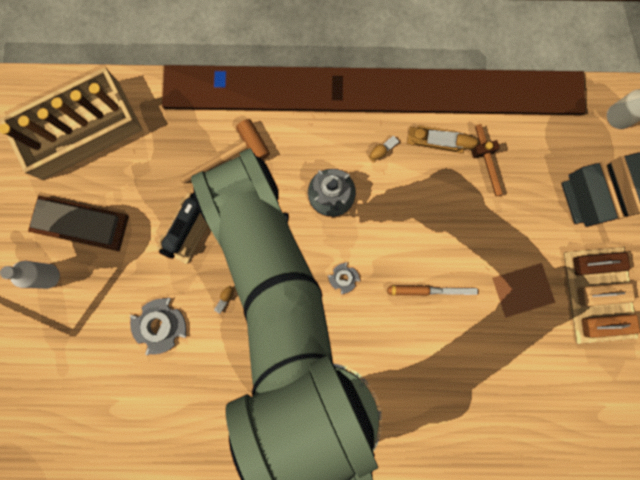

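View pics/v3.png

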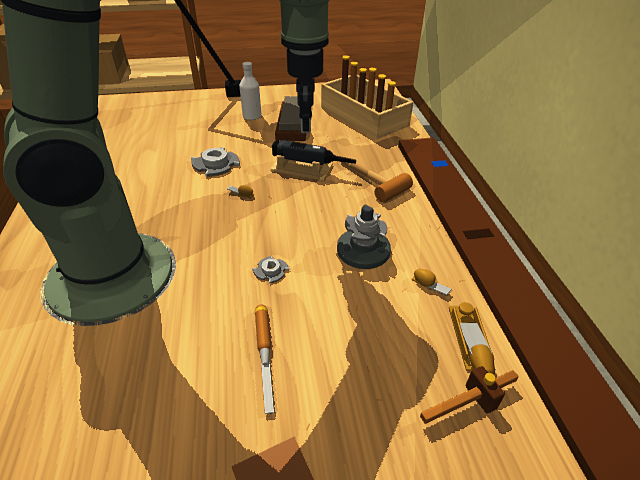

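```bash
python3 -c "
from workcell import bot
bot.job_done();print(bot.observe()['clock'])"
```

```text
the job is handed in; nothing more can be done
the job is handed in; nothing more can be done
```

The groover is set up on the spindle and the job was handed in at about 42 s of the 210 s allowed; no verdict was reported.

**What I did**
- **Duster:** I lifted it from the cradle and held the nozzle about 8 cm from the foot of the spindle for about 2.5 s. The jet ran about 11 mm above the seat point. I then laid it back in the cradle.
- **Stack:** Two spacers were on the bench. I dropped both over the spindle with the flats matched, then the cutter with the disc about 108 mm across, chosen by size from the three cutters, and last the washer.

**Last checks**
- **Stack:** The last pictures show spacer, spacer, cutter and washer flush and level on the spindle. Contact forces while threading the parts on stayed under about 5 N.
- **Duster and bench:** The duster's nozzle tip is at the same pixels as at the start. The other tools look unmoved, no spacer is left on the bench, and the arm is clear.
- **One check failed:** An automatic fit of the washer's centre caught other bright surfaces and gave a useless result, so the washer's seating is judged from the enlarged picture only.
- **Views disagreed:** The two cameras' estimates of the flats' angles differed by up to about 9°. The parts still went on freely.

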